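Shut the cooking corner for the night

ROBOT

A 7-joint arm with a two-finger parallel gripper is mounted at the origin on the work surface. World frame = base frame: x ahead of the robot, y to its left, z up, the work surface at z = 0. Lengths are in mm, angles in rad, forces in N, time in s.
With the tool pointing down it reaches from about 400 to 850 mm from the base axis. Payload 4.5 kg.
Tool frame: the origin (TCP) lies at the very end of the fingers, on their centre line; the grasp point (between the pads) lies 19 mm behind it (manip.pinch_z is the distance from the TCP to the grasp point, in mm); z points along the fingers, y is the line along which they close (so a half turn about z gives the same grasp; the last joint's range is limited). The gripper opens to 85 mm and grips with 20 to 120 N. Pads are 22 mm wide; open, the fingers measure 114 mm over their backs; the gripper's body (76 mm by 85 mm) begins 54 mm behind the grasp point. The pads swing forward as they close: fully open they stand 13 mm farther back than shut.
Start: joints at [1.161, 0.689, -0.195, 1.565, 0.157, 0.902, -0.215], TCP at [268.39, -564.465, 231.317] pointing down, gripper open.
Joint ranges: [-3.01, 3.01], [-0.46, 2.08], [-1.47, 1.51], [0.13, 2.56], [-1, 4.14], [0.04, 2.09], [-2.66, 2.66]. Speed limits (rad/s): [2.57, 2.57, 3.14, 3.14, 3.14, 3.14, 3.14].

INTERFACE

Orientations are given as a unit quaternion [w, x, y, z].
In Python, from plant import manip, grab_frame, camera_model, models gives the robot as it stands.
- The arm moves only by the shell command python3 -m jog 'ROWS' [FORCE]. ROWS is JSON, a list that holds one entry, the list of rows, each a list of 7 numbers: the closure, from 0 (fully open) to 1 (shut), then the shift along the tool's x, y, z in cm, then the turn, a rotation vector about the tool's x, y, z in degrees. In form: [[[fingers, x, y, z, rx, ry, rz], ...]]. A call has 1 to 8 rows; each row is the pose to reach, as a shift and turn from the pose commanded when the call began, along the tool's axes at that moment; what a row does not reach only later rows make up. A row lasts 1/8 s, in which the tool goes at most 62.5 mm and 10.7 degrees, less where a joint would pass 70% of its speed; a pose out of reach is approached as far as the arm can. A call with a gripper value outside its range is refused whole. The fingers move at their own pace and stop on an object; FORCE is the grip in N (left out, the last holds). Time passes only in rows, so rows that repeat a pose let the fingers close. It gives the time, the measured TCP pose, the force, the opening and the grip force at its end, in the units of the state.
- manip.sense(): the state, without advancing time (a new reading comes with each control period).
- grab_frame(name): name is "side" or "top" or "wrist"; returns the picture (480x640x3 uint8, red, green, blue); there is no depth.
- camera_model(name): a dict with "mtx" (3x3 intrinsics, pixels), "dist_coeffs" ([k1, k2, p1, p2, k3] as OpenCV has them; the pictures are not rectified), "world_from_camera" (4x4, takes a point from camera to world coordinates); the wrist camera has in their place "hand_eye" (4x4, takes a point from camera to tool coordinates, whose origin is the TCP and whose axes are the flange's). Camera axes: x right, y down, z forward; pixel columns grow to the right and rows downward; lengths in mm; the calibration is good to about 2 mm. A picture is of the moment at which its call begins: read the wrist's pose just before it. camera_model takes no time and is no camera call.
- manip.sign_off(): hands the job in; it is judged then, once.
Trained networks look in the newest picture that a camera, given by its name, has taken for a name from the list of things; names that differ only in an ending like _2 or _b are one class to them, and where a whole thing is asked for, a point or a joint stands for the part that bears it (a point fixed in the world has none). Each returns a list of dicts, best first, with "score" (0 to 1); they miss things now and then, are a little off and sometimes report something else, mostly with a low value. They report only what shows in the picture. A call takes as long as a camera call. They do not tell look-alikes from the thing itself.
- models.spot_in(camera, target): "rect" ([left, top, right, bottom] in pixels, round what is visible of it).
- models.cut_out(camera, target): "pixels" (480x640 bool, what is visible of it) and "rect" ([left, top, right, bottom] in pixels, round what is visible of it).
The state is a dict: "clock": time; "joint_positions": joint angles; "qvel": joint speeds; "tau": joint torques, N m; "ee_pos": TCP position; "tcp_rot": TCP orientation; "contact_force": force on the tool from outside, world axes, zero at the start; "wrist_torque": the same for the moment, N m; "gripper_width": finger opening in mm; "gripper_force": force on a finger pad.
Only numpy, scipy, OpenCV 4.12 (cv2) and the standard library are available. Lean on these libraries where they do the work, as an engineer would, in place of code of your own. Each camera call takes 0.05 s, during which the arm holds its last target. There are 200 camera calls.

TASK

Close down the stall's cooking corner: first shut the gas at both hob knobs, turning each clockwise until its sprung catch drops right into the notch of the cam. Then stand every fallen sauce bottle upright on the sauce tray, and hang every cup by its handle on the cup stand, each on a hook of its own. Do not disturb the salsa bowl or the salt jar.

Things in the scene. Friction and masses are not known exactly. Their poses are not given: they have to be found in the camera images.
- hob: two-burner gas hob of sheet steel, 460 (x) x 290 (y) x 60 mm high, standing on the counter with its burners and a flat round griddle on the far side and two black bar knobs on its top along the near (-x) edge. Fixed. Origin: centre of its underside; x points from the knobs to the burners, z up; it may be turned a few degrees
- knob_left (a joint): turn of the left (+y) gas knob, rad. 0 = shut: its bar then lies along the hob's x axis and the notch of its cam faces the catch. It grows counter-clockwise seen from above (gas on), so shut it by turning CLOCKWISE. Range -0.45 to 2.6; stiff (0.05 N m), stays where it is left. One can turn past the notch if it is turned too fast; the catch drops within 0.07 rad of 0 from either side (if overshot, turn back). Once the catch is in, the knob is locked: do not turn further
- knob_left_grip (a point): point on the left knob's vertical axis at the height to grip: the bar is 46 mm long, 14 mm wide and 30 mm high, from 15 mm below this point to 15 mm above it, with a short white line at its pointer end (towards the catch when shut). Its x axis is along the bar. Right under the bar lies a flat steel cam disc of 64 mm diameter with one notch 12 mm wide, 8 mm deep; the two knobs stand 130 mm apart
- catch_left (a joint): travel in m of the left knob's sprung brass catch, a plunger on the hob's top beyond the knob that presses on the cam's rim (4 to 6 N) towards the knob: 0 to 0.002 while it rides on the rim, 0.007 when it has dropped right into the notch (tap locked off)
- knob_right (a joint): turn of the right (-y) gas knob, rad. 0 = shut: its bar then lies along the hob's x axis and the notch of its cam faces the catch. It grows counter-clockwise seen from above (gas on), so shut it by turning CLOCKWISE. Range -0.45 to 2.6; stiff (0.05 N m), stays where it is left. One can turn past the notch if it is turned too fast; the catch drops within 0.07 rad of 0 from either side (if overshot, turn back). Once the catch is in, the knob is locked: do not turn further
- knob_right_grip (a point): point on the right knob's vertical axis at the height to grip: the bar is 46 mm long, 14 mm wide and 30 mm high, from 15 mm below this point to 15 mm above it, with a short white line at its pointer end (towards the catch when shut). Its x axis is along the bar. Right under the bar lies a flat steel cam disc of 64 mm diameter with one notch 12 mm wide, 8 mm deep; the two knobs stand 130 mm apart
- catch_right (a joint): travel in m of the right knob's sprung brass catch, a plunger on the hob's top beyond the knob that presses on the cam's rim (4 to 6 N) towards the knob: 0 to 0.002 while it rides on the rim, 0.007 when it has dropped right into the notch (tap locked off)
- tray: aluminium sauce tray, 120 (x) x 230 (y) mm outside, floor 3 mm thick, rim 14 mm high and 3 mm thick. Fixed. Origin: centre of its underside
- bottle_1: square green-glass sauce bottle with a white cap, fallen on its side on the counter (on a flat, so 23 mm high at its axis). Body 46 x 46 mm, 100 mm tall, then a neck and a round cap 30 mm across, 132 mm in all, 0.28 kg. Origin: middle of the square body, 50 mm above the underside; z points from the underside to the cap, which may lie to either side. May be absent
- bottle_2: square green-glass sauce bottle with a white cap, fallen on its side on the counter (on a flat, so 23 mm high at its axis). Body 46 x 46 mm, 100 mm tall, then a neck and a round cap 30 mm across, 132 mm in all, 0.28 kg. Origin: middle of the square body, 50 mm above the underside; z points from the underside to the cap, which may lie to either side. May be absent
- cup_rack: cup stand, fixed: a wooden foot plank 110 x 360 x 20 mm with three upright 10 mm steel rods in a row along its y axis, 140 mm apart, each bent over at the top into a J-hook that reaches towards the stand's -x (towards the robot) and ends in an upturned tip. Origin: centre of the row of rods, at the counter
- hook_1 (a point): throat of hook 1 (1 = the +y end of the row, 3 = the -y end): axis of its nearly level 8 mm rod, 65 mm in front of the upright rod and 220 mm above the counter. From here the tip goes on 16 mm towards -x of the stand and rises to 20 mm above the rod's axis. Axes as the stand's
- hook_2 (a point): throat of hook 2 (1 = the +y end of the row, 3 = the -y end): axis of its nearly level 8 mm rod, 65 mm in front of the upright rod and 220 mm above the counter. From here the tip goes on 16 mm towards -x of the stand and rises to 20 mm above the rod's axis. Axes as the stand's
- hook_3 (a point): throat of hook 3 (1 = the +y end of the row, 3 = the -y end): axis of its nearly level 8 mm rod, 65 mm in front of the upright rod and 220 mm above the counter. From here the tip goes on 16 mm towards -x of the stand and rises to 20 mm above the rod's axis. Axes as the stand's
- cup_1: white enamel cup standing on the counter, 66 mm diameter, 70 mm high, straight 3 mm wall, 0.14 kg, with a D handle on its +y side made of 8 mm rod. Origin: centre of its underside, z up to the mouth. May be absent
- cup_1_handle (a point): centre of that cup's handle opening, 46 mm from the cup's axis along its +y and 35 mm above its underside; the opening is 23 mm wide (from the wall outwards) and 33 mm high (from 18 to 51 mm above the underside) and is open along the cup's x
- cup_2: white enamel cup standing on the counter, 66 mm diameter, 70 mm high, straight 3 mm wall, 0.14 kg, with a D handle on its +y side made of 8 mm rod. Origin: centre of its underside, z up to the mouth. May be absent
- cup_2_handle (a point): centre of that cup's handle opening, 46 mm from the cup's axis along its +y and 35 mm above its underside; the opening is 23 mm wide (from the wall outwards) and 33 mm high (from 18 to 51 mm above the underside) and is open along the cup's x
- cup_3: white enamel cup standing on the counter, 66 mm diameter, 70 mm high, straight 3 mm wall, 0.14 kg, with a D handle on its +y side made of 8 mm rod. Origin: centre of its underside, z up to the mouth. May be absent
- cup_3_handle (a point): centre of that cup's handle opening, 46 mm from the cup's axis along its +y and 35 mm above its underside; the opening is 23 mm wide (from the wall outwards) and 33 mm high (from 18 to 51 mm above the underside) and is open along the cup's x
- salsa_bowl: small terracotta salsa bowl, 110 mm wide, 45 mm high: leave alone. Origin: centre of its underside
- salt_jar: glass salt jar, 64 mm diameter, 85 mm high: leave alone. Origin: centre of its underside
Things that resemble listed ones, but are neither listed nor needed, are in the scene too. Leave any brown look-alike of the bottle_1 alone. Leave any pink look-alike of the cup_1 alone.

How it is judged (in metres and radians):
On the way:
1. both gas knobs are shut: each catch has dropped into the notch of its cam (value of joint each of catch_left, catch_right above 0.0048 m), for 0.2 s.
At the end, for the whole second after the job is handed in: Both catches in their notches (travel over 4.8 mm); every bottle present upright (within 0.12 rad) and at rest on the tray's floor; every cup present hung by its handle (handle centre within 40 mm of a hook's throat, underside over 90 mm up), one to a hook (all of step 1 and angle between each of bottle_1, bottle_2's own z axis and vertical below 0.12 rad and z of each of bottle_1, bottle_2 in the frame of tray below 0.06 m and x of bottle_1 in the frame of tray between -0.05 and 0.05 m and y of bottle_1 in the frame of tray between -0.105 and 0.105 m and linear speed of each of bottle_1, bottle_2 below 0.03 m/s and x of bottle_2 in the frame of tray between -0.05 and 0.05 m and y of bottle_2 in the frame of tray between -0.105 and 0.105 m and (distance between cup_1_handle and hook_1 below 0.04 m or distance between cup_1_handle and hook_2 below 0.04 m or distance between cup_1_handle and hook_3 below 0.04 m) and height (world z) of each of cup_1, cup_2, cup_3 above 0.09 m and (distance between cup_2_handle and hook_1 below 0.04 m or distance between cup_2_handle and hook_2 below 0.04 m or distance between cup_2_handle and hook_3 below 0.04 m) and (distance between cup_3_handle and hook_1 below 0.04 m or distance between cup_3_handle and hook_2 below 0.04 m or distance between cup_3_handle and hook_3 below 0.04 m) and distance between cup_1_handle and cup_2_handle above 0.06 m and distance between each of cup_1_handle, cup_2_handle and cup_3_handle above 0.06 m); the robot touches nothing.
It fails at once if a cup is lifted or a bottle stood up while a gas knob is not yet locked shut (not (value of joint each of catch_left, catch_right above 0.0048 m) and (height (world z) of any of cup_1, cup_2, cup_3 above 0.05 m or angle between any of bottle_1, bottle_2's own z axis and vertical below 0.3 rad)).
It fails at once if the salsa bowl or the salt jar is pushed more than 30 mm or tipped (distance of any of salsa_bowl, salt_jar from where it was at the start of the episode above 0.03 m or angle between any of salsa_bowl, salt_jar's own z axis and vertical above 0.35 rad).
Of bottle_1, bottle_2, cup_1, cup_2, cup_3 only 4 to 5 are there at a start; the rules pass over those that are not, and their reading is None.
At some moment in a run one of bottle_1, bottle_2 may be knocked a few centimetres aside while the robot is not near it.
It also fails if it takes over 210 s, if anything falls off the work surface, if the arm or the gripper's body presses on something with over 40 N, if the wrist force passes 120 N, or if a joint passes its speed limit or range.

## Working session

There is one attempt and no reset: what is moved stays moved. The work goes in short steps, Python scripts to look and compute and a shell command to move; the robot and the scene stay as the last step left them, time stands still between calls to the robot, and variables do not carry over. Pictures are saved under pics/ and viewed, at most 14 in all, crops included, and the job is handed in when it is done.

```bash
ls; mkdir -p pics
cat > h.py <<'E'
import numpy as np,cv2
from scipy.spatial.transform import Rotation as R
from plant import manip,grab_frame,camera_model,models
def tool():
    s=manip.sense();q=s['tcp_rot'];T=np.eye(4);T[:3,:3]=R.from_quat([q[1],q[2],q[3],q[0]]).as_matrix();T[:3,3]=s['ee_pos'];return T
def cam(n):
    m=camera_model(n);W=np.array(m['world_from_camera']) if 'world_from_camera' in m else tool()@np.array(m['hand_eye'])
    return np.array(m['mtx']),np.array(m['dist_coeffs']),W
def toz(n,pts,z,c=None):
    K,d,W=c or cam(n);p=cv2.undistortPoints(np.array(pts,float).reshape(-1,1,2),K,d).reshape(-1,2)
    r=np.c_[p,np.ones(len(p))]@W[:3,:3].T;o=W[:3,3];return o+r*((z-o[2])/r[:,2])[:,None]
def proj(n,P,c=None):
    K,d,W=c or cam(n);V=np.linalg.inv(W);return cv2.projectPoints(np.array(P,float).reshape(-1,3),cv2.Rodrigues(V[:3,:3])[0],V[:3,3],K,d)[0].reshape(-1,2)
def shot(n,f):
    im=grab_frame(n);cv2.imwrite('pics/'+f,im[:,:,::-1]);return im
def rel(target,yaw=None):
    """shift (cm, tool axes) to world target"""
    T=tool();print('shift cm',np.round(T[:3,:3].T@(np.array(target)-T[:3,3])/10,2),'tool x yaw deg',np.round(np.degrees(np.arctan2(T[1,0],T[0,0])),1))
E
python3 - <<'E'
from h import *
np.set_printoptions(suppress=True,precision=1)
print(manip.pinch_z,manip.sense());print(tool())
for n in('top','side'):
    shot(n,n+'0.png');print(n,camera_model(n)['mtx'],cam(n)[2])
    for t in('hob','knob_left','tray','bottle_1','cup_rack','cup_1','salsa_bowl','salt_jar'):
        print(t,[(round(d['score'],2),np.round(d['rect']).astype(int).tolist()) for d in models.spot_in(n,t)])
print(camera_model('wrist'))
E
```

```text
pics
18.700000000000003 {'clock': 0.0, 'joint_positions': array([ 1.2,  0.7, -0.2,  1.6,  0.2,  0.9, -0.2]), 'qvel': array([-0.,  0., -0., -0.,  0., -0., -0.]), 'tau': array([  0. , -54. ,  -1.3, -15.9,   0. ,   0. ,   0. ]), 'ee_pos': array([ 268. , -563.9,  230.5]), 'tcp_rot': array([-0. ,  1. ,  0.2, -0. ]), 'contact_force': array([-0. ,  0.3,  0.7]), 'wrist_torque': array([ 0.1,  0. , -0. ]), 'gripper_force': 0.0, 'gripper_width': 85.29459264113451}
[[   0.9    0.4   -0.   268. ]
 [   0.4   -0.9    0.  -563.9]
 [  -0.    -0.    -1.   230.5]
 [   0.     0.     0.     1. ]]
top [[534.    0.  316.8]
 [  0.  534.  241.2]
 [  0.    0.    1. ]] [[   0.    -1.     0.1  267.6]
 [  -1.    -0.     0.     1. ]
 [   0.    -0.1   -1.  1607.9]
 [   0.     0.     0.     1. ]]
hob [(0.85, [153, 58, 369, 226])]
knob_left [(0.84, [284, 184, 308, 208])]
tray [(0.64, [170, 173, 243, 258])]
bottle_1 [(0.94, [225, 266, 265, 286]), (0.65, [198, 327, 234, 372])]
cup_rack [(0.69, [394, 168, 482, 290])]
cup_1 [(0.96, [396, 314, 425, 345]), (0.79, [297, 240, 321, 272]), (0.64, [380, 254, 403, 286]), (0.55,
[... 595 characters left out ...]
72])]
cup_rack [(0.78, [331, 169, 453, 254]), (0.28, [13, 203, 342, 302]), (0.16, [296, 230, 317, 255])]
cup_1 [(0.78, [312, 274, 351, 315]), (0.71, [351, 256, 394, 291]), (0.66, [454, 258, 489, 292]), (0.56, [385, 242, 419, 276]), (0.35, [260, 247, 280, 276])]
salsa_bowl [(0.92, [218, 388, 278, 439])]
salt_jar [(0.66, [459, 226, 483, 258]), (0.66, [261, 248, 282, 274])]
{'mtx': array([[361.7,   0. , 325. ],
       [  0. , 361.7, 242.6],
       [  0. ,   0. ,   1. ]]), 'dist_coeffs': array([-0.,  0.,  0.,  0.,  0.]), 'hand_eye': array([[  -0. ,   -1. ,   -0.3,   70.3],
       [   1. ,   -0. ,    0. ,    1.3],
       [  -0. ,   -0.3,    1. , -143.8],
       [   0. ,    0. ,    0. ,    1. ]])}
```

Run:
```python
import cv2
a=cv2.imread('pics/top0.png');c=a[140:400,130:490];cv2.imwrite('pics/top0c.png',cv2.resize(c,None,fx=2.2,fy=2.2,interpolation=cv2.INTER_CUBIC))
```

```text
(no output)
```

View pics/top0c.png

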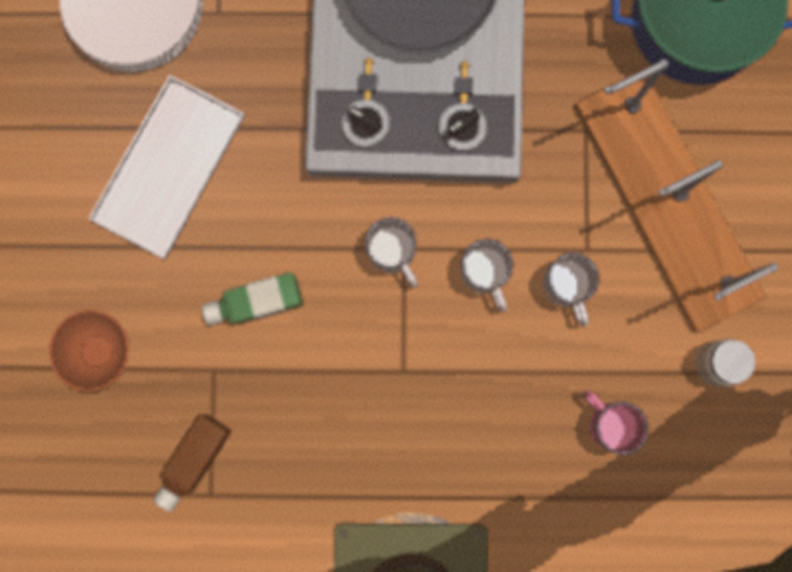

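View pics/side0.png

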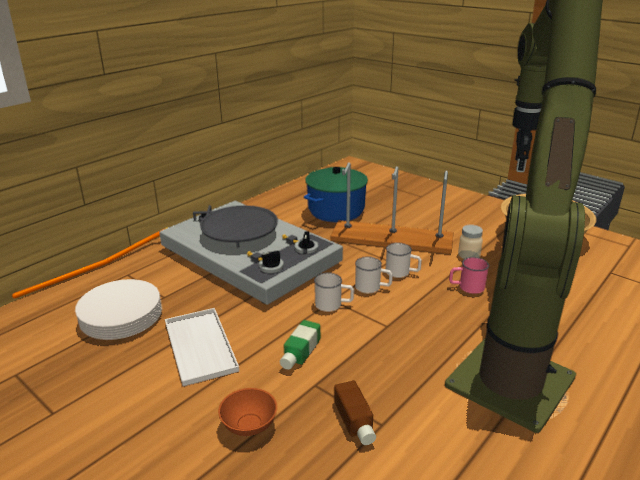

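Top crop: the green bottle is at (252,298), full-image (245,275). The brown look-alike is at (195,455) and gets left alone. The white cups are at (390,247), (487,268) and (572,282), and the pink look-alike is at (620,428), also left alone. The knobs are at (365,121) and (463,126), the rack is on the right, the tray on the left. The side view agrees: one green bottle and three white cups.

Run:
```python
from h import *
np.set_printoptions(suppress=True,precision=1)
f=lambda P:[(x/2.2+130-.2,y/2.2+140-.2) for x,y in P]
c=cam('top');t=lambda n,P,z:print(n,z,toz('top',f(P),z,c)[:,:2].tolist())
t('knobs',[(365,121),(463,126)],85)
t('catches',[(368,70),(464,70)],70)
t('hob near corners',[(306,172),(520,178)],60)
t('tray corners',[(170,76),(243,114),(163,258),(91,217)],14)
t('cup mouths',[(391,244),(488,265),(573,279)],70)
t('cup handles',[(412,284),(502,308),(582,324)],35)
t('plank corners',[(575,105),(645,75),(766,297),(697,330)],20)
t('hook bars L',[(607,92),(663,192),(717,296)],240)
t('hook bars R',[(666,64),(721,165),(776,267)],240)
t('rod feet',[(633,105),(681,196),(729,285)],20)
t('bottle ends',[(203,313),(222,306),(300,290)],23)
t('salt,bowl',[(733,362),(90,350)],40)
t('pot',[(715,30)],100)
```

```text
knobs 85 [[633.9559662563497, 64.79848930982685], [628.2149558257069, -65.51658444769876]]
catches 70 [[708.4448003155721, 62.4200202818047], [709.5319759220926, -67.48069917568883]]
hob near corners 60 [[569.165785389635, 144.0831925489662], [563.3288678134343, -143.20920682758606]]
tray corners 14 [[714.4267929960768, 343.41935673900826], [659.9562721770318, 238.34079284197796], [456.6460720635164, 342.5555780486353], [512.7838769607765, 445.5276379047917]]
cup mouths 70 [[471.3036176744803, 28.712092409403333], [444.4269048030642, -99.37958222045798], [426.69603695657156, -211.50617438683884]]
cup handles 35 [[421.94764414201467, 0.5474910563255571], [390.562589238658, -120.40656583783586], [369.7661848956355, -227.82392165171564]]
plank corners 20 [[675.1440065264544, -224.428328386682], [719.630093519131, -323.76851401663316], [408.69455594801866, -483.93345250518377], [363.30981701021324, -387.0674417530131]]
hook bars L 240 [[635.226560053391, -232.12313335269226], [513.6255289605508, -296.7784836405773], [390.0705105152379, -358.0972957433188]]
hook bars R 240 [[671.1466615946567, -304.805061889887], [547.0962615021465, -367.7572517193242], [424.7953136092898, -430.0310000166646]]
rod feet 20 [[676.1076097237972, -305.7421397508682], [547.8272078475552, -369.6261951641867], [424.93003138857176, -432.92930827887903]]
bottle ends 23 [[381.1135326654462, 283.1976250304861], [390.8824131180724, 257.60846861377405], [413.65033948871263, 152.1691568419393]]
salt,bowl 40 [[319.41912849437784, -430.0611132024699], [328.450175228642, 431.33670885054784]]
pot 100 [[760.9263408453999, -404.26291379081204]]
```

```bash
python3 -m jog '[[[0,0,0,-6,0,0,0],[0,0,0,-12,0,0,0],[0,0,0,-17,0,0,0]]]'; python3 -c "
from h import *
rel([580,0,170])"
```

```text
clock: 1.27
ee_pos: [268.5, -564.6, 404.0]
tcp_rot: [0.001, 0.975, 0.22, 0.0]
contact_force: [0.6, -0.9, -0.4]
gripper_width: 85.8
gripper_force: 0.0
shift cm [ 52.37 -37.66  23.34] tool x yaw deg 25.4
```

```bash
python3 -m jog '[[[0,5,-3.6,0,0,0,5],[0,10,-7.2,0,0,0,10],[0,15,-10.8,0,0,0,15],[0,20,-14.4,0,0,0,20],[0,25,-18,0,0,0,25],[0,30,-21.6,2,0,0,25.4],[0,35,-25.2,6,0,0,25.4],[0,40,-28.8,10,0,0,25.4]]]';python3 -c "
from h import *
rel([580,0,170])"
```

```text
clock: 2.28
ee_pos: [497.1, -148.8, 314.0]
tcp_rot: [0.0, 1.0, 0.0, 0.001]
contact_force: [1.3, -0.3, -0.1]
gripper_width: 85.7
gripper_force: 0.0
shift cm [  8.27 -14.88  14.4 ] tool x yaw deg 0.0
```

```bash
python3 -m jog '[[[0,3,-5,5,0,0,0],[0,5.5,-10,10,0,0,0],[0,8.3,-14.9,14.4,0,0,0],[0,8.3,-14.9,14.4,0,0,0]]]';python3 - <<'E'
from h import *
np.set_printoptions(suppress=True,precision=1)
print(tool()[:3,3]);im=shot('wrist','w1.png')
for t in('knob_left','catch_left','hob'):
  for d in models.cut_out('wrist',t):
    m=d['pixels'].astype(np.uint8);(c,s,a)=cv2.minAreaRect(cv2.findNonZero(m)); print(t,round(d['score'],2),np.round(d['rect']),c,s,a, toz('wrist',[c],90))
E
```

```text
clock: 2.78
ee_pos: [579.3, 2.1, 168.4]
tcp_rot: [-0.001, 1.0, 0.002, -0.001]
contact_force: [0.1, -0.2, 0.3]
gripper_width: 85.4
gripper_force: 0.0
[579.3   2.1 168.4]
knob_left 0.64 [177. 110. 280. 211.] (229.30001831054688, 159.60000610351562) (99.72863006591797, 96.59812927246094) 63.43495178222656 [[636.5  60.   90. ]]
catch_left 0.91 [217.   1. 240. 112.] (229.23280334472656, 56.893951416015625) (108.802490234375, 22.829669952392578) 85.08343505859375 [[693.2  53.3  90. ]]
catch_left 0.34 [607.  90. 639. 227.] (623.0, 156.5) (137.0, 32.0) 90.0 [[ 639.9 -182.7   90. ]]
hob 0.84 [101.   0. 566. 260.] (335.0, 129.5) (259.0, 464.0) 90.0 [[654.3  -9.   90. ]]
```

View pics/w1.png

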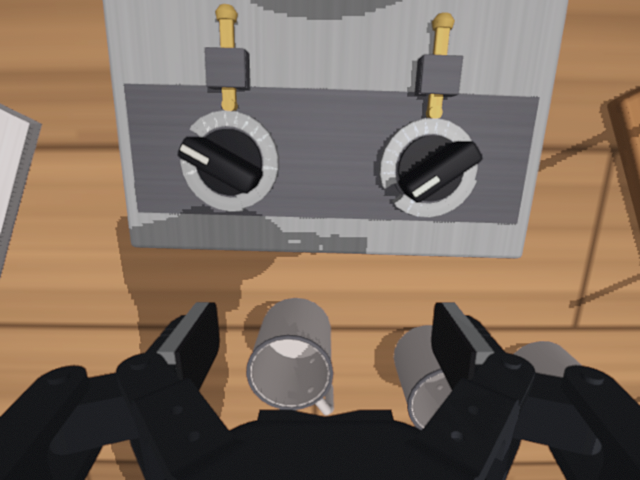

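Wrist view: left knob disc centre at (230,160), pointer end near (182,150). Right disc centre at (431,167), pointer end near (410,192). The catches are at (229,98) and (434,105).

Run:
```python
from h import *
np.set_printoptions(suppress=True,precision=1)
c=cam('wrist')
for z in(60,66,72,78):
  p=toz('wrist',[(229.5,160.5),(431,167.5),(181,160),(278,160),(381,167),(479,167)],z,c)
  print(z,p[:2,:2].ravel(),np.hypot(*(p[0]-p[1])[:2]),np.hypot(*(p[2]-p[3])[:2]),np.hypot(*(p[4]-p[5])[:2]))
for z in(95,100):
  p=toz('wrist',[(193,149),(250,178),(419,187),(469,154)],z,c)[:,:2]  # bar top ends guess
  for a,b in((0,1),(2,3)): v=p[a]-p[b];print(z,(p[a]+p[b])/2,np.hypot(*v),np.degrees(np.arctan2(v[1],v[0])))
im=cv2.imread('pics/w1.png');cv2.imwrite('pics/w1k.png',cv2.resize(im[90:230,160:500],None,fx=2.35,fy=2.35,interpolation=cv2.INTER_CUBIC))
```

```text
60 [634.5  62.6 629.8 -76.5] 139.11491697223613 66.8966606199893 68.10315674753137
66 [634.9  61.  630.3 -74.7] 135.82835456173888 65.31624023828915 66.49423313334194
72 [635.3  59.5 630.8 -73. ] 132.5417921512417 63.735819856589 64.88530951915247
78 [635.6  57.9 631.3 -71.2] 129.25522974074448 62.155399474888846 63.27638590496302
95 [634.9  58.3] 36.85628746797207 62.51417463382667
95 [630.8 -74.1] 34.43724002590317 124.64113309222759
100 [635.2  56.9] 36.0147058898229 62.51417463382672
100 [631.2 -72.5] 33.65089531244586 124.64113309222749
```

View pics/w1k.png

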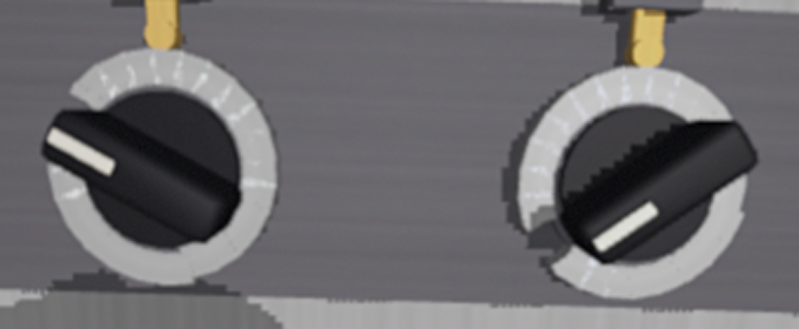

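```bash
python3 -m jog '[[[0,2,-2,0,0,0,-10],[0,4,-4,0,0,0,-20],[0.3,5.6,-5.8,0,0,0,-30],[0.6,5.6,-5.8,0,0,0,-40],[0.6,5.6,-5.8,1,0,0,-50],[0.6,5.6,-5.8,3,0,0,-60],[0.6,5.6,-5.8,5,0,0,-63],[0.6,5.6,-5.8,5,0,0,-63]]]';python3 - <<'E'
from h import *
np.set_printoptions(suppress=True,precision=1)
print(tool()[:3,3],manip.sense()['joint_positions']);im=shot('wrist','w2.png')
E
```

```text
clock: 3.98
ee_pos: [633.9, 54.9, 119.2]
tcp_rot: [-0.0, 0.853, 0.521, -0.002]
contact_force: [0.4, -0.6, -0.4]
gripper_width: 34.4
gripper_force: 0.0
[633.9  54.9 119.2] [ 0.1  0.9 -0.4  1.6  0.5  0.8 -1. ]
```

View pics/w2.png

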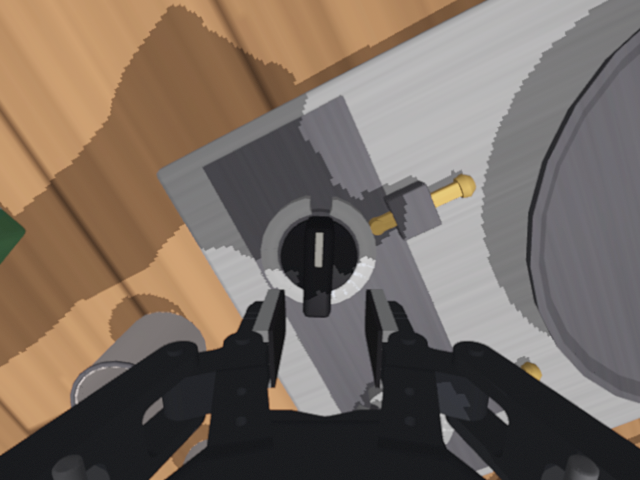

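The bar runs straight down the image from (319,220) to (317,315). The disc centre is at about (319,251), between the pads at columns 268 and 382.

Run:
```python
from h import *
np.set_printoptions(suppress=True,precision=1)
for px,z in(((319,251),75),((319,222),105),((316.5,292),105)):
    p=toz('wrist',[px],z);T=tool();print(p, T[:3,:3].T@(p[0]-T[:3,3]))
```

```text
[[636.8  65.4  75. ]] [ 9.6 -2.7 45.2]
[[648.   85.8 105. ]] [32.9 -2.1 15.2]
[[631.1  56.  105. ]] [-1.4 -3.4 15.2]
```

```bash
python3 -m jog '[[[0.6,0.9,-0.25,0,0,0,0],[0.6,0.9,-0.25,1.5,0,0,0],[0.6,0.9,-0.25,3,0,0,0],[0.6,0.9,-0.25,3.7,0,0,0],[0.6,0.9,-0.25,3.7,0,0,0]]]' 30; python3 -m jog '[[[0.95,0,0,0,0,0,0],[1,0,0,0,0,0,0],[1,0,0,0,0,0,0],[1,0,0,0,0,0,0]]]' 40
```

```text
clock: 4.65
ee_pos: [636.3, 65.6, 82.3]
tcp_rot: [-0.0, 0.853, 0.523, -0.001]
contact_force: [-0.0, -0.1, 0.5]
gripper_width: 34.3
gripper_force: 0.0
clock: 5.15
ee_pos: [636.0, 66.2, 83.8]
tcp_rot: [-0.0, 0.852, 0.523, -0.001]
contact_force: [-5.4, 0.9, 5.2]
gripper_width: 13.1
gripper_force: 41.1
```

```bash
python3 -m jog '[[[1,0,0,0,0,0,9],[1,0,0,0,0,0,18],[1,0,0,0,0,0,27],[1,0,0,0,0,0,36],[1,0,0,0,0,0,45],[1,0,0,0,0,0,52],[1,0,0,0,0,0,56],[1,0,0,0,0,0,58]]]';python3 -c "
from h import *
print(manip.sense()['wrist_torque']);shot('wrist','w3.png')"; python3 -m jog '[[[1,0,0,0,0,0,1],[1,0,0,0,0,0,2],[1,0,0,0,0,0,3],[1,0,0,0,0,0,3]]]'; python3 -c "
from h import *
print(manip.sense()['wrist_torque']);a=shot('wrist','w4.png');b=cv2.imread('pics/w3.png')[:,:,::-1]
cv2.imwrite('pics/w34.png',np.hstack([b[100:420,100:500],a[100:420,100:500]])[:,:,::-1])"
```

```text
clock: 6.15
ee_pos: [637.2, 64.5, 83.8]
tcp_rot: [0.001, 0.999, 0.043, 0.0]
contact_force: [-2.4, -1.3, 3.6]
gripper_width: 13.1
gripper_force: 40.9
[-0.58039454  0.69585418 -0.01940022]
clock: 6.7
ee_pos: [637.2, 64.4, 83.7]
tcp_rot: [0.001, 1.0, 0.018, 0.0]
contact_force: [-2.3, -2.8, 3.9]
gripper_width: 13.1
gripper_force: 41.1
[-0.76661603  0.64960994 -0.02654865]
```

View pics/w34.png

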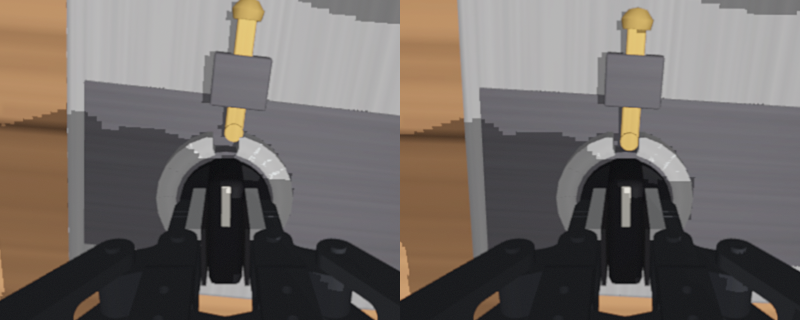

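The catch tip moved in by about 11 px and now sits in the notch, at (230,142) in the right half. The left knob is locked, so I release it and go to the right one.

```bash
python3 -m jog '[[[0.6,0,0,0,0,0,0],[0.6,0,0,0,0,0,0],[0.6,0,0,-2,0,0,0],[0.6,0,0,-4,0,0,0]]]'
python3 - <<'E'
from h import *
shot('wrist','w5.png');np.set_printoptions(suppress=True,precision=1)
for t in('knob_left','catch_left'):
  for d in models.spot_in('wrist',t): print(t,d)
rel([631,-66,120])
E
python3 -m jog '[[[0.6,-0.5,2.5,0,0,0,-10],[0.6,-0.5,5,0,0,0,-20],[0.6,-0.5,8,0,0,0,-30],[0.6,-0.5,11,0,0,0,-40],[0.6,-0.5,13,0,0,0,-50],[0.6,-0.5,13,0,0,0,-60],[0.6,-0.5,13,0,0,0,-70],[0.6,-0.5,13,0,0,0,-80]]]'
python3 -m jog '[[[0.6,0,0,0,0,0,-10],[0.6,0,0,0,0,0,-20],[0.6,0,0,0,0,0,-30],[0.6,0,0,0,0,0,-40],[0.6,0,0,0,0,0,-43],[0.6,0,0,0,0,0,-43]]]'
python3 - <<'E'
from h import *
np.set_printoptions(suppress=True,precision=2)
print(tool()[:3,3],manip.sense()['joint_positions']);im=shot('wrist','w6.png')
b=cv2.imread('pics/w5.png')
cv2.imwrite('pics/w56.png',cv2.resize(np.hstack([b[50:450,80:560],im[50:450,80:560,::-1]]),(792,330)))
E
```

```text
clock: 7.25
ee_pos: [637.5, 66.4, 124.9]
tcp_rot: [-0.0, 1.0, 0.018, 0.001]
contact_force: [-0.3, 0.6, 0.1]
gripper_width: 34.0
gripper_force: 0.0
knob_left {'rect': [273.4, 214.7, 382.7, 334.8], 'score': 0.85}
catch_left {'rect': [323.4, 114.8, 351.3, 229.0], 'score': 0.79}
shift cm [-1.2 13.2  0.5] tool x yaw deg 2.0
clock: 8.4
ee_pos: [636.2, -64.3, 122.9]
tcp_rot: [-0.0, 0.753, 0.658, -0.0]
contact_force: [0.1, -0.2, 0.6]
gripper_width: 34.2
gripper_force: 0.0
clock: 9.15
ee_pos: [636.2, -64.4, 122.8]
tcp_rot: [-0.0, 0.462, 0.887, -0.0]
contact_force: [0.3, -0.2, -0.2]
gripper_width: 34.4
gripper_force: 0.0
[636.23 -64.35 122.84] [ 0.41  0.94 -0.73  1.59  0.75  0.91  0.01]
```

View pics/w56.png

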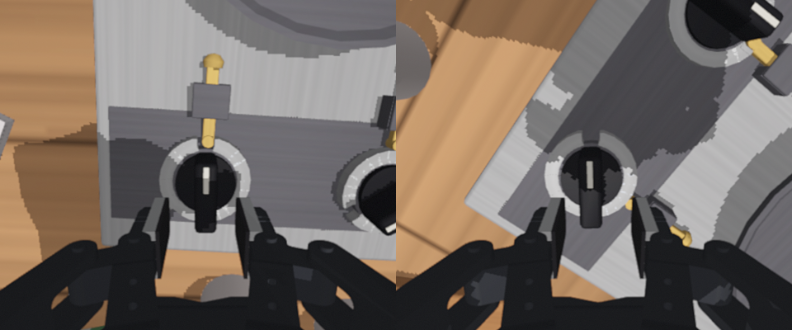

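Left half: the catch tip is in the notch at (208,142). Right half: the right bar is upright in the image, disc centre at about (591,176), full-image (316,263).

Run:
```python
from h import *
np.set_printoptions(suppress=True,precision=1)
for px,z in(((316,263),75),((315,245),105)):
    p=toz('wrist',[px],z);T=tool();print(p, T[:3,:3].T@(p[0]-T[:3,3]))
```

```text
[[630.2 -66.2  75. ]] [ 1.9 -6.1 48. ]
[[619.4 -50.  105. ]] [21.4 -5.7 18. ]
```

```bash
python3 -m jog '[[[0.6,0.15,-0.5,0,0,0,0],[0.6,0.15,-0.5,1.5,0,0,0],[0.6,0.15,-0.5,3,0,0,0],[0.6,0.15,-0.5,4,0,0,0],[0.6,0.15,-0.5,4,0,0,0]]]' 30; python3 -m jog '[[[0.95,0,0,0,0,0,0],[1,0,0,0,0,0,0],[1,0,0,0,0,0,0],[1,0,0,0,0,0,0]]]' 40
```

```text
clock: 9.82
ee_pos: [630.8, -65.9, 82.0]
tcp_rot: [-0.001, 0.461, 0.887, -0.001]
contact_force: [-0.3, 0.3, 0.6]
gripper_width: 34.5
gripper_force: 0.0
clock: 10.32
ee_pos: [631.6, -65.9, 83.9]
tcp_rot: [0.0, 0.462, 0.887, -0.0]
contact_force: [-1.8, -0.0, 3.3]
gripper_width: 13.3
gripper_force: 42.9
```

```bash
python3 -m jog '[[[1,0,0,0,0,0,9],[1,0,0,0,0,0,18],[1,0,0,0,0,0,27],[1,0,0,0,0,0,36],[1,0,0,0,0,0,45],[1,0,0,0,0,0,54],[1,0,0,0,0,0,63],[1,0,0,0,0,0,70]]]'; python3 -m jog '[[[1,0,0,0,0,0,9],[1,0,0,0,0,0,18],[1,0,0,0,0,0,27],[1,0,0,0,0,0,36],[1,0,0,0,0,0,42],[1,0,0,0,0,0,46],[1,0,0,0,0,0,48],[1,0,0,0,0,0,49]]]';python3 -c "
from h import *
shot('wrist','w7.png')"; python3 -m jog '[[[1,0,0,0,0,0,1],[1,0,0,0,0,0,2],[1,0,0,0,0,0,3],[1,0,0,0,0,0,4],[1,0,0,0,0,0,4]]]'; python3 -c "
from h import *
print(manip.sense()['wrist_torque']);a=shot('wrist','w8.png');b=cv2.imread('pics/w7.png')[:,:,::-1]
cv2.imwrite('pics/w78.png',np.hstack([b[100:420,100:500],a[100:420,100:500]])[:,:,::-1])"
```

```text
clock: 11.32
ee_pos: [631.4, -65.9, 83.8]
tcp_rot: [0.0, 0.888, 0.461, -0.0]
contact_force: [-2.0, -0.4, 3.3]
gripper_width: 13.3
gripper_force: 43.1
clock: 12.32
ee_pos: [631.3, -65.8, 83.8]
tcp_rot: [0.0, 0.999, 0.052, -0.0]
contact_force: [-2.5, 0.1, 5.0]
gripper_width: 13.1
gripper_force: 43.3
clock: 13.0
ee_pos: [631.3, -65.8, 83.8]
tcp_rot: [-0.0, 1.0, 0.018, -0.0]
contact_force: [-3.3, 0.1, 5.3]
gripper_width: 13.0
gripper_force: 43.3
[-0.0625001   0.68187678 -0.07744877]
```

View pics/w78.png

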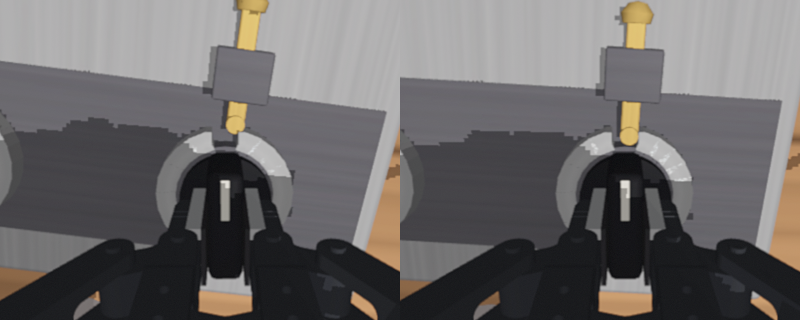

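The right catch tip also moved in by about 12 px, from (235,124) to (229,137), so both taps are locked. Next I look at the cups.

```bash
python3 -m jog '[[[0.6,0,0,0,0,0,0],[0.6,0,0,0,0,0,0],[0.6,0,0,-4,0,0,0],[0.4,-5,0.3,-9,0,0,0],[0,-10,1,-12,0,0,0],[0,-16,1.8,-12,0,0,0],[0,-21,2.6,-12,0,0,0],[0,-21,2.6,-12,0,0,0]]]'
python3 - <<'E'
from h import *
np.set_printoptions(suppress=True,precision=1)
print(tool()[:3,3]);im=shot('wrist','w9.png')
for d in models.spot_in('wrist','cup_1'):
  r=d['rect'];print(round(d['score'],2),np.round(r))
for d in models.spot_in('wrist','catch_right'):print(d)
E
```

```text
clock: 14.05
ee_pos: [417.5, -100.4, 203.4]
tcp_rot: [0.0, 1.0, 0.017, -0.003]
contact_force: [0.4, -0.3, 0.0]
gripper_width: 85.2
gripper_force: 0.0
[ 417.5 -100.4  203.4]
0.78 [406. 170. 512. 284.]
0.77 [279. 151. 370. 261.]
0.63 [446. 384. 524. 440.]
0.55 [109. 105. 224. 220.]
```

View pics/w9.png

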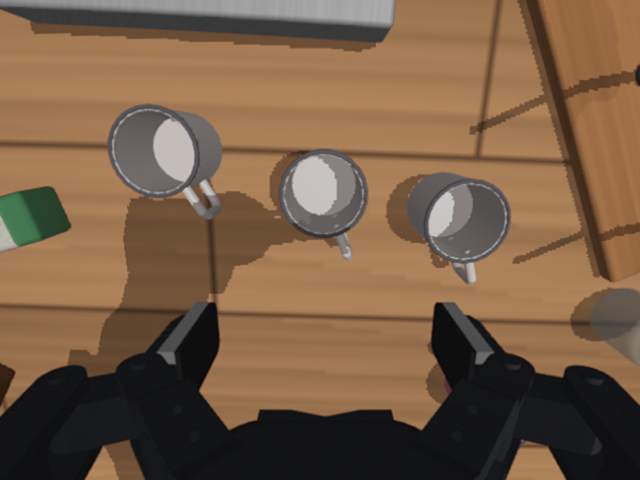

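Cup mouths are at (154,150), (323,193) and (466,218), with handle tips near (208,216), (347,256) and (471,280). No pink or other cup is among them. Pink is hidden low at (485,412).

Run:
```python
from h import *
np.set_printoptions(suppress=True,precision=1)
c=cam('wrist')
M=toz('wrist',[(154,150),(323,193),(466,218)],70,c);H=toz('wrist',[(206,215),(346,254),(471,279)],50,c)
E=toz('wrist',[(110,150),(198,150),(280,193),(366,193),(423,218),(509,218)],70,c)
for i in range(3):
    v=(H-M)[i,:2];print(M[i,:2],np.hypot(*v),np.degrees(np.arctan2(v[1],v[0])),np.hypot(*(E[2*i+1]-E[2*i])[:2]))
y=np.array([.892,.452]);
rods=toz('top',[(417.5,187.5),(439.4,228.9),(461.2,269.4)],20)
print(rods)
```

```text
[482.6  29.4] 60.683325300880014 -150.452281387795 66.56855077492777
[454.6 -98.2] 59.12118525902813 -158.52128061406228 66.1700156539594
[ 439.  -211.3] 62.29872115262235 -160.75357142934212 68.19870440795044
[[ 676.2 -305.7   20. ]
 [ 547.8 -369.8   20. ]
 [ 424.8 -433.    20. ]]
```

Run:
```python
from h import *
np.set_printoptions(suppress=True,precision=1)
print(toz('wrist',[(394,12)],60),toz('wrist',[(602,277),(524,0)],20))
# project hypotheses
print(proj('top',[[482.6,29.4,70],[471,28.7,70]]),proj('wrist',[[471,28.7,70]]))
im=cv2.imread('pics/top0.png');cv2.imwrite('pics/tc.png',cv2.resize(im[230:300,290:410],None,fx=6.5,fy=6.5,interpolation=cv2.INTER_NEAREST))
```

```text
[[ 583.1 -143.9   60. ]] [[ 374.8 -375.5   20. ]
 [ 608.7 -254.2   20. ]]
[[307.3 246.9]
 [307.5 250.8]] [[156.3 165.8]]
```

View pics/tc.png

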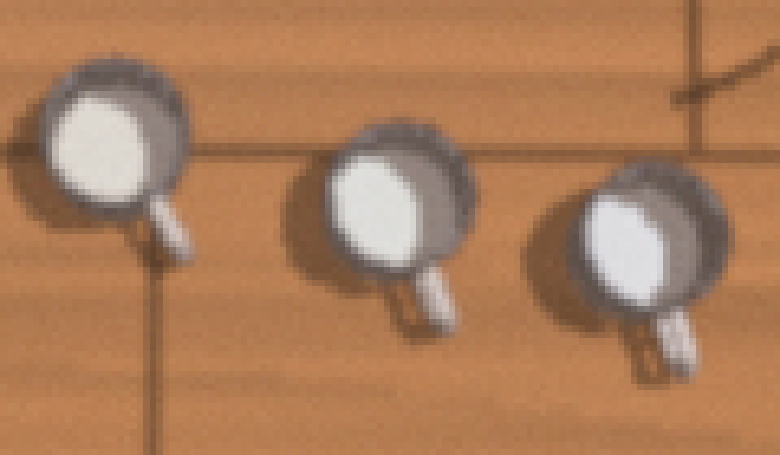

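Run:
```python
from h import *
np.set_printoptions(suppress=True,precision=1)
T=tool();print(T[:3,3],manip.sense()['tcp_rot'],np.abs(manip.sense()['qvel']).max());c=cam('wrist');print(c[2]);im=shot('wrist','w10.png');T=tool();print(T[:3,3])
for d in models.spot_in('wrist','cup_1'):
  r=d['rect'];print(round(d['score'],2),np.round(r))
```

```text
[424.5 -99.1 203.7] [-0.  1.  0.  0.] 0.019215093098931182
[[  0.   -1.   -0.3 495. ]
 [ -1.   -0.   -0.  -98.1]
 [  0.    0.3  -1.  347.7]
 [  0.    0.    0.    1. ]]
[424.7 -98.9 203.6]
0.9 [113. 116. 226. 228.]
0.86 [276. 161. 370. 272.]
0.65 [446. 383. 530. 450.]
0.6 [407. 178. 511. 295.]
```

Run:
```python
from h import *
np.set_printoptions(suppress=True,precision=1)
c=cam('wrist');a=cv2.imread('pics/w9.png');b=cv2.imread('pics/w10.png')
pts=np.float32([(154,150),(323,193),(466,218),(206,215),(346,254),(471,279)]).reshape(-1,1,2)
q,st,e=cv2.calcOpticalFlowPyrLK(a,b,pts,None,winSize=(41,41),maxLevel=3);q=q.reshape(-1,2);print((q-pts.reshape(-1,2)).tolist())
M=toz('wrist',q[:3],70,c);H=toz('wrist',q[3:],50,c)
for i in range(3):
    v=(H-M)[i,:2];print(M[i,:2],np.hypot(*v),np.degrees(np.arctan2(v[1],v[0])))
T=tool();print(np.degrees(np.arctan2(T[1,0],T[0,0])))
```

```text
[[3.1001739501953125, 9.22802734375], [1.287384033203125, 5.3661651611328125], [0.231292724609375, 8.973159790039062], [1.47235107421875, 7.7259063720703125], [0.924468994140625, 9.1473388671875], [0.35626220703125, 9.640655517578125]]
[475.9  27.8] 60.142384543006095 -151.11995106391058
[450.5 -99.1] 63.07015992787623 -159.81643445335274
[ 431.9 -212.2] 64.29498467708196 -160.88634023341908
2.0790928857809283
```

```bash
python3 -m jog '[[[0,0,0,-6,0,0,0],[0,2,4,-12,0,0,0],[0,5,9,-17,0,0,0],[0,8,14,-20,0,0,0],[0,11,20,-20,0,0,0],[0,11,20,-20,0,0,0],[0,11,20,-20,0,0,0],[0,11,20,-20,0,0,0]]]'; python3 -m jog '[[[0,0,0,0,0,0,0],[0,0,0,0,0,0,0],[0,0,0,0,0,0,0],[0,0,0,0,0,0,0]]]'
python3 - <<'E'
from h import *
np.set_printoptions(suppress=True,precision=2)
np.save('Wh.npy',cam('wrist')[2]);print(tool());shot('wrist','w11.png')
E
```

```text
clock: 15.3
ee_pos: [540.1, -294.0, 402.9]
tcp_rot: [-0.001, 1.0, 0.018, -0.0]
contact_force: [0.4, -0.3, -0.3]
gripper_width: 85.5
gripper_force: 0.0
clock: 15.8
ee_pos: [539.6, -295.1, 403.5]
tcp_rot: [0.0, 1.0, 0.018, 0.0]
contact_force: [0.8, -0.3, -0.0]
gripper_width: 85.4
gripper_force: 0.0
[[   1.      0.04    0.    539.62]
 [   0.04   -1.     -0.   -295.12]
 [   0.      0.     -1.    403.55]
 [   0.      0.      0.      1.  ]]
```

View pics/w11.png

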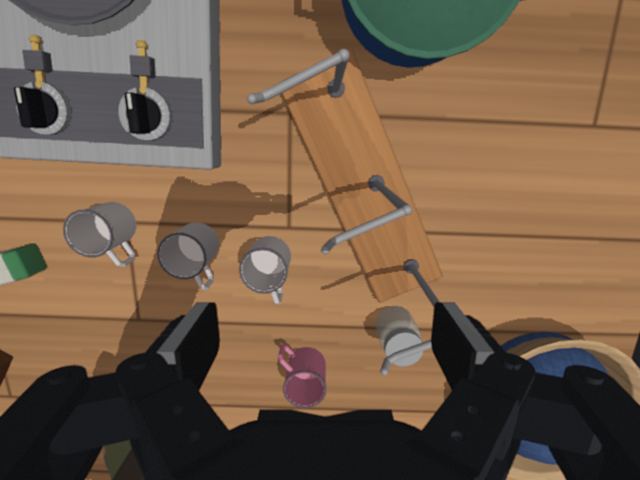

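Hook tips are at (254,99), (328,247) and (385,369), bends at (344,56) and (406,210), rod feet at (336,89), (376,182) and (411,266).

Run:
```python
from h import *
np.set_printoptions(suppress=True,precision=1)
c=cam('wrist')
F=toz('wrist',[(336,89),(376,182),(411,266)],20,c)[:,:2]
T=toz('wrist',[(254,98.5),(328,247),(385,369)],240,c)[:,:2]
print('feet',F,np.linalg.norm(np.diff(F,axis=0),axis=1));print('tips',T,np.linalg.norm(np.diff(T,axis=0),axis=1))
for z in(225,235,245):
  B=toz('wrist',[(344,56),(406,210)],z,c)[:,:2];print(z,B,[np.linalg.norm(B[i]-T[i]) for i in(0,1)],np.degrees(np.arctan2(*(B[:2]-T[:2]).T[::-1])))
d=T[0]-T[2];print('row yaw tips',np.degrees(np.arctan2(d[1],d[0])));d=F[0]-F[2];print('feet',np.degrees(np.arctan2(d[1],d[0])))
d=(F-T);print(np.linalg.norm(d,axis=1),np.degrees(np.arctan2(d[:,1],d[:,0])))
```

```text
feet [[ 674.4 -307.3]
 [ 550.9 -370.6]
 [ 423.7 -434.5]] [138.7 142.3]
tips [[ 638.5 -236.8]
 [ 517.  -300.3]
 [ 392.8 -361.3]] [137.1 138.4]
225 [[ 674.8 -307.6]
 [ 549.9 -369.9]] [np.float64(79.53085948984109), np.float64(77.01112686425634)] [-62.8 -64.7]
235 [[ 672.8 -307.2]
 [ 551.8 -367.6]] [np.float64(78.26412025979363), np.float64(75.73541802484202)] [-64.  -62.7]
245 [[ 670.8 -306.8]
 [ 553.7 -365.2]] [np.float64(77.0305114736667), np.float64(74.55950942056799)] [-65.2 -60.6]
row yaw tips 26.874472470872437
feet 26.90462772157447
[79.1 78.1 79.4] [-63.  -64.3 -67.1]
```

```bash
python3 -m jog '[[[0,-5,-4,0,0,0,-6],[0,-10.7,-8.7,2,0,0,-12],[0,-10.7,-8.7,8,0,0,-17],[0,-10.7,-8.7,14,0,0,-17],[0,-10.7,-8.7,20,0,0,-17],[0,-10.7,-8.7,26,0,0,-17],[0,-10.7,-8.7,29.3,0,0,-17],[0,-10.7,-8.7,29.3,0,0,-17]]]';python3 -m jog '[[[0,0,0,0,0,0,0],[0,0,0,0,0,0,0],[0,0,0,0,0,0,0]]]'
python3 - <<'E'
from h import *
rel([429.5,-212,24]);shot('wrist','w12.png')
for d in models.spot_in('wrist','cup_1'):print(round(d['score'],2),np.round(d['rect']))
print(proj('wrist',[[429.5,-212,70],[429.5+33,-212,70],[429.5,-212-33,70],[429.5,-212+33,70]]))
E
```

```text
clock: 16.85
ee_pos: [428.5, -211.5, 108.7]
tcp_rot: [-0.001, 0.986, 0.166, -0.002]
contact_force: [-0.4, -0.5, 0.4]
gripper_width: 85.3
gripper_force: 0.0
clock: 17.23
ee_pos: [430.4, -212.5, 111.6]
tcp_rot: [0.001, 0.986, 0.165, 0.001]
contact_force: [1.1, -0.8, 0.0]
gripper_width: 85.1
gripper_force: 0.0
shift cm [-0.08 -0.09  8.76] tool x yaw deg 19.0
0.93 [257. 196. 385. 359.]
0.86 [  2.  10.  46. 162.]
0.65 [ 52. 110. 224. 281.]
[[321.24699695 272.42505821]
 [341.61921423 216.38503314]
 [377.54311592 290.48656805]
 [263.18371773 253.75587595]]
```

```bash
python3 - <<'E'
from h import *
for z in(0,70):print(proj('wrist',[[429.5+33*np.cos(a),-212+33*np.sin(a),z] for a in np.linspace(0,6.28,40)])[:,1].min())
E
python3 -m jog '[[[0,0,-0.1,3,0,0,0],[0,0,-0.1,6,0,0,0],[0,0,-0.1,8.7,0,0,0],[0,0,-0.1,8.7,0,0,0]]]' 40; python3 -m jog '[[[0.5,0,0,0,0,0,0],[0.5,0,0,0,0,0,0],[0.5,0,0,0,0,0,0],[0.5,0,0,0,0,0,0],[0.5,0,0,0,0,0,0]]]' 40;python3 -m jog '[[[0.5,0,0,-3,0,0,0],[0.5,0,0,-6,0,0,0],[0.5,0,0,-12,0,0,0],[0.5,0,0,-18,0,0,0],[0.5,0,0,-22,0,0,0],[0.5,0,0,-22,0,0,0],[0.5,0,0,-22,0,0,0]]]'
```

```text
193.19212136678934
213.01982489507594
clock: 17.82
ee_pos: [428.6, -210.7, 22.3]
tcp_rot: [-0.001, 0.986, 0.166, -0.001]
contact_force: [-1.3, 0.6, 0.1]
gripper_width: 85.7
gripper_force: 0.0
clock: 18.45
ee_pos: [429.9, -211.5, 24.6]
tcp_rot: [0.001, 0.986, 0.165, 0.001]
contact_force: [0.5, 1.2, 7.6]
gripper_width: 63.8
gripper_force: 44.8
clock: 19.32
ee_pos: [428.3, -211.1, 242.9]
tcp_rot: [-0.0, 0.986, 0.165, -0.001]
contact_force: [0.6, 0.2, -2.4]
gripper_width: 63.8
gripper_force: 45.1
```

```bash
python3 -m jog '[[[0.5,-1,3,0,0,0,-3],[0.5,-2,6,0,0,0,-6],[0.5,-4.2,9.4,1,0,0,-7.9],[0.5,-4.2,9.4,1.5,0,0,-7.9],[0.5,-4.2,9.4,1.5,0,0,-7.9],[0.5,-4.2,9.4,1.5,0,0,-7.9],[0.5,-4.2,9.4,1.5,0,0,-7.9]]]'; python3 -c "
from h import *
rel([419.2,-315.1,224.5]);rel([430.5,-337.4,224.5])"
```

```text
clock: 20.2
ee_pos: [420.8, -312.7, 228.5]
tcp_rot: [-0.0, 0.972, 0.234, 0.0]
contact_force: [0.5, -0.5, -1.0]
gripper_width: 63.7
gripper_force: 45.0
shift cm [-0.25  0.14  0.4 ] tool x yaw deg 27.0
shift cm [-0.25  2.64  0.4 ] tool x yaw deg 27.0
```

Run:
```python
from h import *
im=shot('side','s1.png');P=[[398.5,-376,220],[391.3,-361.7,240]]
print(proj('side',P));T=tool();hc=T[:3,3]-46*T[:3,0]+[0,0,10.5];print(proj('side',[hc]))
x,y=proj('side',[hc])[0].astype(int);c=im[y-55:y+65,x-80:x+80,::-1]
cv2.imwrite('pics/s1c.png',cv2.resize(c,None,fx=4.8,fy=4.8,interpolation=cv2.INTER_CUBIC));print(x-80,y-55)
```

```text
[[444.35031476 180.86092364]
 [444.7505561  176.20676688]]
[[443.28101275 180.62905414]]
363 125
```

View pics/s1c.png

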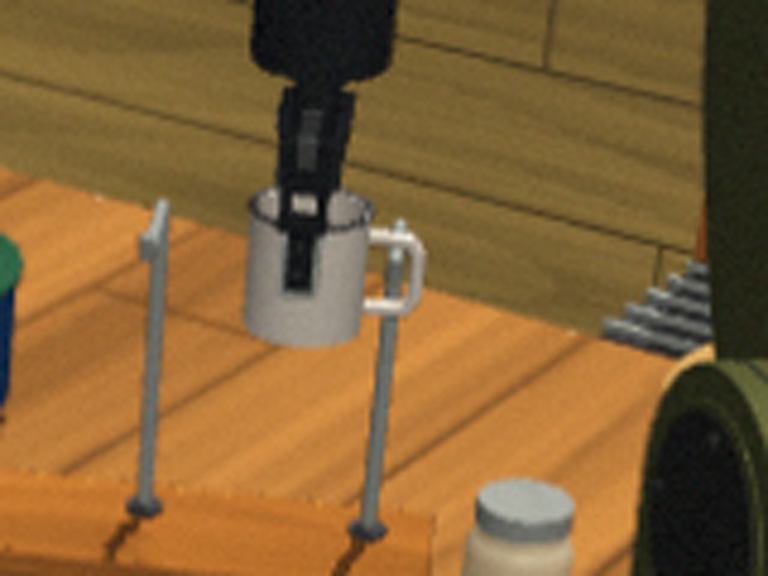

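The side view is nearly along the hook: the tip of hook 3, at (400,240) in the crop, shows inside the handle opening, which spans (372–412, 245–305). Alignment is good, so I insert.

```bash
python3 -m jog '[[[0.5,-0.25,1.5,0.4,0,0,0],[0.5,-0.25,2.2,0.5,0,0,0],[0.5,-0.25,3,0.6,0,0,0],[0.5,-0.25,4,1.3,0,0,0],[0.5,-0.25,4.8,1.7,0,0,0],[0.5,-0.25,4.8,1.7,0,0,0]]]';python3 -m jog '[[[0.5,0,0,0.5,0,0,0],[0.5,0,0,1,0,0,0],[0.5,0,0,1.3,0,0,0],[0.5,0,0,1.5,0,0,0],[0.5,0,0,1.5,0,0,0]]]'
```

```text
clock: 21.0
ee_pos: [439.7, -358.2, 210.8]
tcp_rot: [-0.0, 0.973, 0.232, -0.0]
contact_force: [-1.2, 0.4, -1.1]
gripper_width: 64.1
gripper_force: 45.0
clock: 21.62
ee_pos: [439.7, -357.5, 196.8]
tcp_rot: [0.0, 0.973, 0.233, -0.0]
contact_force: [-1.4, 0.7, 2.3]
gripper_width: 64.0
gripper_force: 45.5
```

```bash
python3 -m jog '[[[0.35,0,0,0,0,0,0],[0.25,0,0,0,0,0,0],[0,0,0,0,0,0,0],[0,0,0,0,0,0,0],[0,0,0,0,0,0,0],[0,0,0,-2,0,0,0],[0,0,0,-6,0,0,0],[0,0,0,-12,0,0,0]]]';python3 -c "
from h import *
im=shot('side','s2.png');cv2.imwrite('pics/s2c.png',cv2.resize(im[125:265,330:530,::-1],None,fx=3.9,fy=3.9,interpolation=cv2.INTER_CUBIC))
for d in models.spot_in('side','cup_1'):print(round(d['score'],2),np.round(d['rect']))"
```

```text
clock: 22.62
ee_pos: [438.8, -357.2, 316.2]
tcp_rot: [-0.001, 0.972, 0.233, -0.001]
contact_force: [1.0, -0.9, -0.9]
gripper_width: 85.4
gripper_force: 0.0
0.95 [353. 256. 392. 291.]
0.6 [314. 274. 356. 314.]
0.59 [429. 178. 459. 217.]
0.59 [451. 256. 489. 291.]
```

View pics/s2c.png

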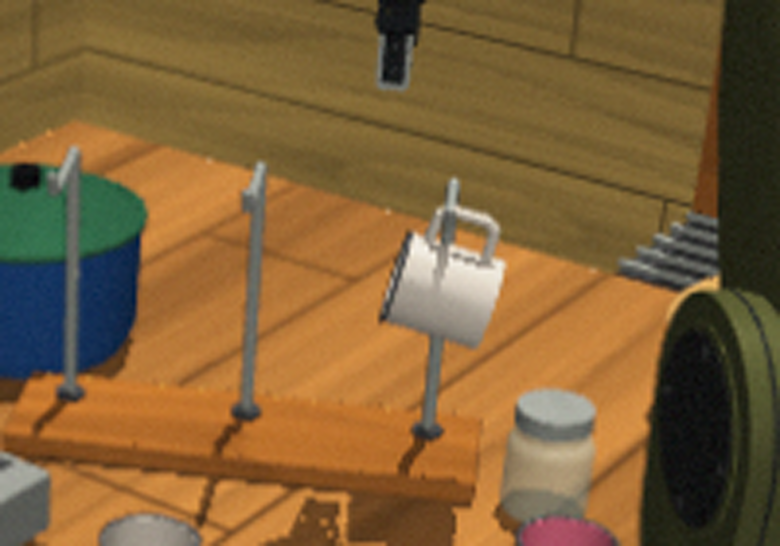

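Cup 3 hangs on hook 3, handle over the rod. Next is the middle cup.

```bash
python3 -m jog '[[[0,2.5,-4.6,0,0,0,2],[0,5,-9.2,0,0,0,4],[0,7.5,-13.8,2,0,0,6.4],[0,10,-18.4,6,0,0,6.4],[0,12.4,-22.7,10,0,0,6.4],[0,12.4,-22.7,16,0,0,6.4],[0,12.4,-22.7,20.6,0,0,6.4],[0,12.4,-22.7,20.6,0,0,6.4]]]';python3 -m jog '[[[0,0,0,0,0,0,0],[0,0,0,0,0,0,0],[0,0,0,0,0,0,0]]]'
python3 - <<'E'
from h import *
rel([446,-99,24]);shot('wrist','w13.png')
for d in models.cut_out('wrist','cup_1'):
    if d['score']>.5: print(round(d['score'],2),np.round(d['rect']))
r=[proj('wrist',[[446+33*np.cos(a),-99+33*np.sin(a),z] for a in np.linspace(0,6.28,40)]) for z in(0,70)]
r=np.vstack(r);print(r.min(0),r.max(0))
E
```

```text
clock: 23.72
ee_pos: [445.4, -98.5, 108.0]
tcp_rot: [-0.001, 0.984, 0.179, -0.003]
contact_force: [-0.8, -0.7, 0.5]
gripper_width: 85.5
gripper_force: 0.0
clock: 24.1
ee_pos: [448.5, -99.5, 111.8]
tcp_rot: [0.001, 0.984, 0.178, 0.002]
contact_force: [0.2, 0.6, 0.5]
gripper_width: 85.5
gripper_force: 0.0
shift cm [-0.24 -0.15  8.78] tool x yaw deg 20.5
0.96 [258. 200. 383. 362.]
0.79 [ 32.  71. 209. 250.]
[260.08321789 195.16327627] [380.52802861 328.41653392]
```

```bash
python3 -m jog '[[[0,-0.5,-0.15,3,0,0,0],[0,-0.5,-0.15,6,0,0,0],[0,-0.5,-0.15,8.75,0,0,0],[0,-0.5,-0.15,8.75,0,0,0],[0,-0.5,-0.15,8.75,0,0,0]]]' 40; python3 -m jog '[[[0.5,0,0,0,0,0,0],[0.5,0,0,0,0,0,0],[0.5,0,0,0,0,0,0],[0.5,0,0,0,0,0,0],[0.5,0,0,0,0,0,0]]]' 40;python3 -m jog '[[[0.5,0,0,-3,0,0,0],[0.5,0,0,-6,0,0,0],[0.5,0,0,-12,0,0,0],[0.5,0,0,-18,0,0,0],[0.5,0,0,-22,0,0,-3],[0.5,0,0,-22,0,0,-6.4],[0.5,0,0,-22,0,0,-6.4],[0.5,0,0,-22,0,0,-6.4]]]'; python3 -c "
from h import *
rel([521.5+41-20.3,-313.3+20.8+40.1,228.5])"
```

```text
clock: 24.82
ee_pos: [443.2, -99.3, 23.7]
tcp_rot: [0.0, 0.984, 0.178, 0.001]
contact_force: [0.6, -0.2, 0.4]
gripper_width: 85.5
gripper_force: 0.0
clock: 25.45
ee_pos: [443.2, -99.6, 24.2]
tcp_rot: [0.0, 0.984, 0.178, 0.001]
contact_force: [-0.4, 0.1, 6.2]
gripper_width: 64.3
gripper_force: 43.2
clock: 26.45
ee_pos: [441.7, -99.5, 242.6]
tcp_rot: [-0.0, 0.973, 0.232, -0.001]
contact_force: [-0.5, 0.1, -0.9]
gripper_width: 63.8
gripper_force: 45.2
shift cm [ 2.06 18.18  1.41] tool x yaw deg 26.9
```

```bash
python3 -m jog '[[[0.5,0.5,4,0,0,0,0],[0.5,1,8,0,0,0,0],[0.5,1.5,12,0.5,0,0,0],[0.5,2.05,16,1,0,0,0],[0.5,2.05,18.2,1.4,0,0,0],[0.5,2.05,18.2,1.4,0,0,0],[0.5,2.05,18.2,1.4,0,0,0],[0.5,2.05,18.2,1.4,0,0,0]]]'
python3 - <<'E'
from h import *
rel([521.5+41-20.3,-313.3+20.8+40.1,228.5])
im=shot('side','s3.png');T=tool();hc=T[:3,3]-46*T[:3,0]+[0,0,10.5];print(proj('side',[hc]),proj('side',[[521.5,-313.3,220],[514.3,-299,240]]))
E
```

```text
clock: 27.45
ee_pos: [542.8, -250.9, 229.1]
tcp_rot: [-0.0, 0.972, 0.234, -0.0]
contact_force: [-0.2, -0.5, -0.9]
gripper_width: 63.9
gripper_force: 45.1
shift cm [-0.12  0.11  0.06] tool x yaw deg 27.0
[[391.88417743 175.85407285]] [[394.07132159 176.43206486]
 [393.70566437 171.78812344]]
```

```bash
python3 -m jog '[[[0.5,-0.15,1.5,0.4,0,0,0],[0.5,-0.15,2.2,0.5,0,0,0],[0.5,-0.15,3,0.6,0,0,0],[0.5,-0.15,4,1.3,0,0,0],[0.5,-0.15,4.8,1.7,0,0,0],[0.5,-0.15,4.8,1.7,0,0,0]]]';python3 -m jog '[[[0.5,0,0,0.5,0,0,0],[0.5,0,0,1,0,0,0],[0.5,0,0,1.3,0,0,0],[0.5,0,0,1.5,0,0,0],[0.5,0,0,1.5,0,0,0]]]'
```

```text
clock: 28.25
ee_pos: [563.2, -296.7, 211.2]
tcp_rot: [-0.0, 0.973, 0.232, -0.0]
contact_force: [-0.5, -0.0, -0.6]
gripper_width: 63.7
gripper_force: 45.1
clock: 28.88
ee_pos: [563.4, -295.8, 197.1]
tcp_rot: [-0.0, 0.973, 0.233, -0.0]
contact_force: [-0.7, 0.5, -0.5]
gripper_width: 63.8
gripper_force: 45.3
```

```bash
python3 -m jog '[[[0.5,0,0,0.2,0,0,0],[0.5,0,0,0.3,0,0,0],[0.5,0,0,0.3,0,0,0]]]'; python3 -m jog '[[[0.35,0,0,0,0,0,0],[0.25,0,0,0,0,0,0],[0,0,0,0,0,0,0],[0,0,0,0,0,0,0],[0,0,0,0,0,0,0],[0,0,0,-2,0,0,0],[0,0,0,-6,0,0,0],[0,0,0,-12,0,0,0]]]';python3 -c "
from h import *
im=shot('side','s4.png')
for d in models.spot_in('side','cup_1'):print(round(d['score'],2),np.round(d['rect']))
rel([474,28,110])"
```

```text
clock: 29.25
ee_pos: [564.2, -295.9, 195.5]
tcp_rot: [0.001, 0.973, 0.233, 0.001]
contact_force: [-1.1, 1.0, 6.6]
gripper_width: 64.1
gripper_force: 41.9
clock: 30.25
ee_pos: [562.2, -295.7, 313.4]
tcp_rot: [-0.001, 0.972, 0.233, -0.002]
contact_force: [1.2, -1.3, 0.3]
gripper_width: 85.4
gripper_force: 0.0
0.92 [452. 260. 488. 293.]
0.73 [292. 235. 315. 253.]
0.72 [313. 275. 351. 311.]
0.63 [378. 174. 406. 207.]
shift cm [  6.15 -33.39  20.83] tool x yaw deg 26.9
```

```bash
python3 -m jog '[[[0,1,-6,0,0,0,-2],[0,2,-12,0,0,0,-2],[0,3,-18,0,0,0,-2],[0,4,-24,3,0,0,-2],[0,5,-29,8,0,0,-2],[0,6.1,-33.4,13,0,0,-2],[0,6.1,-33.4,18,0,0,-2],[0,6.1,-33.4,20.8,0,0,-2]]]';python3 -m jog '[[[0,0,0,0,0,0,0],[0,0,0,0,0,0,0],[0,0,0,0,0,0,0],[0,0,0,0,0,0,0]]]'
python3 - <<'E'
from h import *
rel([474,28,24]);shot('wrist','w14.png')
for d in models.cut_out('wrist','cup_1'):
    if d['score']>.5: print(round(d['score'],2),np.round(d['rect']))
r=[proj('wrist',[[474+33*np.cos(a),28+33*np.sin(a),z] for a in np.linspace(0,6.28,40)]) for z in(0,70)]
r=np.vstack(r);print(r.min(0),r.max(0))
im=shot('side','s5.png')
for d in models.spot_in('side','cup_1'):print(round(d['score'],2),np.round(d['rect']))
E
```

```text
clock: 31.35
ee_pos: [464.9, 31.2, 103.4]
tcp_rot: [-0.001, 0.968, 0.252, -0.002]
contact_force: [0.0, -1.1, 0.1]
gripper_width: 85.2
gripper_force: 0.0
clock: 31.85
ee_pos: [467.4, 29.3, 107.0]
tcp_rot: [0.0, 0.968, 0.249, 0.001]
contact_force: [-0.4, 0.1, 0.5]
gripper_width: 85.7
gripper_force: 0.0
shift cm [0.5  0.42 8.3 ] tool x yaw deg 28.9
0.72 [266. 189. 396. 350.]
[268.71009182 185.29085805] [393.30600803 320.59033949]
0.92 [450. 258. 487. 291.]
0.63 [378. 173. 408. 209.]
0.62 [422. 178. 458. 213.]
0.57 [314. 274. 352. 313.]
```

```bash
python3 -m jog '[[[0,0.3,0.42,2,0,0,0],[0,0.3,0.42,5,0,0,0],[0,0.3,0.42,8.25,0,0,0],[0,0.3,0.42,8.25,0,0,0],[0,0.3,0.42,8.25,0,0,0]]]' 40; python3 -m jog '[[[0.5,0,0,0,0,0,0],[0.5,0,0,0,0,0,0],[0.5,0,0,0,0,0,0],[0.5,0,0,0,0,0,0],[0.5,0,0,0,0,0,0]]]' 40;python3 -m jog '[[[0.5,0,0,-3,0,0,0],[0.5,0,0,-6,0,0,0],[0.5,0,0,-12,0,0,0],[0.5,0,0,-18,0,0,0],[0.5,0,0,-22,0,0,2],[0.5,0,0,-22,0,0,2],[0.5,0,0,-22,0,0,2],[0.5,0,0,-22,0,0,2]]]'; python3 -c "
from h import *
rel([646.4+41-20.3,-250+20.8+40.1,228.5])"
```

```text
clock: 32.67
ee_pos: [471.5, 27.3, 24.1]
tcp_rot: [0.0, 0.968, 0.25, 0.0]
contact_force: [-0.7, -0.4, 0.3]
gripper_width: 85.5
gripper_force: 0.0
clock: 33.3
ee_pos: [472.0, 27.4, 24.8]
tcp_rot: [0.0, 0.968, 0.25, 0.001]
contact_force: [-1.1, 0.1, 5.4]
gripper_width: 63.8
gripper_force: 43.3
clock: 34.3
ee_pos: [470.1, 26.9, 242.1]
tcp_rot: [-0.0, 0.972, 0.233, -0.002]
contact_force: [0.2, -0.0, -2.4]
gripper_width: 63.8
gripper_force: 45.1
shift cm [ 7.78 28.18  1.32] tool x yaw deg 26.9
```

```bash
python3 -m jog '[[[0.5,2,5,0,0,0,0],[0.5,4,10,0,0,0,0],[0.5,6,15,0,0,0,0],[0.5,7,20,0,0,0,0],[0.5,7.75,24,0.7,0,0,0],[0.5,7.75,28.2,1.3,0,0,0],[0.5,7.75,28.2,1.3,0,0,0],[0.5,7.75,28.2,1.3,0,0,0]]]'; python3 -m jog '[[[0.5,0,0,0,0,0,0],[0.5,0,0,0,0,0,0]]]'
python3 - <<'E'
from h import *
rel([646.4+41-20.3,-250+20.8+40.1,228.5])
im=shot('side','s6.png');T=tool();hc=T[:3,3]-46*T[:3,0]+[0,0,10.5];print(proj('side',[hc]),proj('side',[[646.4,-250,220],[639,-236,240]]))
E
```

```text
clock: 35.3
ee_pos: [667.2, -187.8, 228.7]
tcp_rot: [-0.001, 0.972, 0.233, -0.001]
contact_force: [0.2, 0.3, -0.6]
gripper_width: 64.2
gripper_force: 45.1
clock: 35.55
ee_pos: [668.0, -187.8, 230.7]
tcp_rot: [-0.0, 0.972, 0.234, 0.0]
contact_force: [-0.6, -0.2, -1.6]
gripper_width: 64.3
gripper_force: 45.1
shift cm [-0.14  0.08  0.22] tool x yaw deg 27.0
[[341.01627623 170.84301048]] [[344.72153995 172.1090371 ]
 [343.75388292 167.47072647]]
```

```bash
python3 -m jog '[[[0.5,-0.2,1.5,0.6,0,0,0],[0.5,-0.2,2.2,0.7,0,0,0],[0.5,-0.2,3,0.8,0,0,0],[0.5,-0.2,4,1.5,0,0,0],[0.5,-0.2,4.8,1.9,0,0,0],[0.5,-0.2,4.8,1.9,0,0,0]]]';python3 -m jog '[[[0.5,0,0,0.5,0,0,0],[0.5,0,0,1,0,0,0],[0.5,0,0,1.3,0,0,0],[0.5,0,0,1.6,0,0,0],[0.5,0,0,1.6,0,0,0],[0.5,0,0,1.6,0,0,0]]]'
```

```text
clock: 36.35
ee_pos: [687.7, -233.7, 210.5]
tcp_rot: [-0.0, 0.973, 0.232, -0.001]
contact_force: [0.2, -0.2, -1.2]
gripper_width: 63.8
gripper_force: 45.1
clock: 37.1
ee_pos: [688.3, -232.4, 196.9]
tcp_rot: [0.0, 0.973, 0.233, 0.001]
contact_force: [-1.8, 0.8, 6.3]
gripper_width: 64.3
gripper_force: 43.4
```

```bash
python3 -m jog '[[[0.35,0,0,0,0,0,0],[0.25,0,0,0,0,0,0],[0,0,0,0,0,0,0],[0,0,0,0,0,0,0],[0,0,0,0,0,0,0],[0,0,0,-2,0,0,0],[0,0,0,-6,0,0,0],[0,0,0,-12,0,0,0]]]';python3 - <<'E'
from h import *
np.set_printoptions(suppress=True,precision=1)
im=shot('side','s7.png')
for d in models.spot_in('side','cup_1'):print(round(d['score'],2),np.round(d['rect']))
shot('top','t2.png')
for t in('bottle_1','tray'):
  for d in models.cut_out('top',t):
    r=cv2.minAreaRect(cv2.findNonZero(d['pixels'].astype(np.uint8)));print(t,round(d['score'],2),np.round(d['rect']),r,toz('top',cv2.boxPoints(r),23 if t=='bottle_1' else 10)[:,:2].tolist())
E
```

```text
clock: 38.1
ee_pos: [686.8, -232.7, 314.4]
tcp_rot: [-0.001, 0.972, 0.233, -0.002]
contact_force: [0.9, -0.5, -0.6]
gripper_width: 85.4
gripper_force: 0.0
0.97 [329. 170. 357. 202.]
0.87 [372. 173. 404. 208.]
0.55 [422. 177. 455. 215.]
bottle_1 0.73 [224. 266. 268. 288.] ((244.27389526367188, 277.0269775390625), (17.58547592163086, 45.606285095214844), 75.0685806274414) [[403.94157017122006, 290.2330998161726], [440.44601457282096, 159.09089160535336], [389.76349331808905, 144.4915944827564], [353.4578847191686, 275.0489607245352]]
bottle_1 0.56 [203. 326. 233. 370.] ((215.92306518554688, 349.6153869628906), (17.19570541381836, 44.376014709472656), 33.6900634765625) [[141.51700925919204, 352.00445331126053], [250.23547400769462, 282.2089928962544], [222.9711620026389, 239.09784785114869], [114.71742128534547, 308.91922384270276]]
bottle_1 0.3 [150. 281. 189. 316.] ((170.10000610351562, 298.6999816894531), (35.417503356933594, 37.31486892700195), 18.43494987487793) [[292.64264131262274, 505.1932944237098], [398.8657423597749, 474.2180096600055], [366.58896836489475, 370.73830418607514
[... 235 characters left out ...]
3, 347.179366783842], [661.0565251783026, 233.31145509983352], [452.92811743703794, 338.96056599620675]]
tray 0.55 [224. 264. 265. 289.] ((243.73532104492188, 276.941162109375), (17.705097198486328, 45.11162567138672), 75.96376037597656) [[406.810878358246, 293.479158840841], [441.1618010205751, 162.09504794497207], [389.50722486824276, 148.06918297571403], [355.33665004389695, 278.8592213658816]]
tray 0.54 [392. 172. 486. 264.] ((435.14178466796875, 226.10787963867188), (114.2822494506836, 39.24579620361328), 55.7131233215332) [[669.8760972050916, -212.04688517255093], [741.7790433020564, -314.37339856637846], [447.8746686132565, -505.5477295463642], [380.29507184185405, -403.634942791151]]
```

All three cups hang on their own hooks. The bottle hasn't moved. Now I go over it and test in free space that the arm can turn to a horizontal tool.

```bash
python3 -m jog '[[[0,-0.8,-6,-2,0,0,-10],[0,-1.5,-12,-2,0,0,-20],[0,-2,-18,-2,0,0,-30],[0,-3,-24,-2,0,0,-40],[0,-4,-30,-2,0,0,-50],[0,-4.5,-36,-2,0,0,-60],[0,-5,-42,-2,0,0,-70],[0,-5.5,-47,-2,0,0,-78]]]'; python3 -m jog '[[[0,0,0,0,0,0,0],[0,0,0,0,0,0,0]]]'; python3 -c "
from h import *
print(np.round(manip.sense()['joint_positions'],2));rel([402,200,130])"
python3 -m jog '[[[0,0,0,0,0,10,0],[0,0,0,0,0,20,0],[0,0,0,0,0,30,0],[0,0,0,0,0,40,0],[0,0,0,0,0,50,0],[0,0,0,0,0,60,0],[0,0,0,0,0,60,0]]]';python3 -c "
from h import *
np.set_printoptions(suppress=True,precision=2)
print(manip.sense()['joint_positions']);print(tool())"
```

```text
clock: 39.35
ee_pos: [423.9, 162.5, 334.3]
tcp_rot: [-0.001, 0.607, 0.795, -0.001]
contact_force: [0.6, -0.5, 0.0]
gripper_width: 85.8
gripper_force: 0.0
clock: 39.6
ee_pos: [426.0, 160.2, 334.4]
tcp_rot: [-0.0, 0.61, 0.793, -0.001]
contact_force: [0.3, -0.5, -0.4]
gripper_width: 85.6
gripper_force: 0.0
[ 0.17  0.45 -0.95  1.88  0.42  1.03 -0.69]
shift cm [ 4.48 -1.26 20.43] tool x yaw deg 104.9
clock: 40.48
ee_pos: [427.2, 157.8, 330.7]
tcp_rot: [-0.4, 0.531, 0.682, 0.304]
contact_force: [-0.8, 0.4, 0.4]
gripper_width: 85.1
gripper_force: 0.0
[ 0.84  1.04 -1.38  1.93 -0.06  0.81 -0.03]
[[ -0.12   0.97  -0.22 427.23]
 [  0.48   0.25   0.84 157.77]
 [  0.87  -0.01  -0.5  330.72]
 [  0.     0.     0.     1.  ]]
```

```bash
cat > fk.py <<'E'
import numpy as np
from scipy.spatial.transform import Rotation as R
def fk(q,s,p):
    h,L1,L2,L3,a,b,o7,w,o1=p
    T=np.eye(4)
    def rot(ax,t):
        M=np.eye(4);M[:3,:3]=R.from_euler(ax,t).as_matrix();return M
    def tr(x,y,z):
        M=np.eye(4);M[:3,3]=x,y,z;return M
    return rot('z',s[0]*q[0]+o1)@tr(0,0,h)@rot('y',q[1])@tr(0,0,L1)@rot('z',s[1]*q[2])@tr(a,0,0)@rot('y',q[3])@tr(b,0,L2)@rot('z',s[2]*q[4])@rot('y',q[5])@tr(w,0,L3)@rot('z',s[3]*q[6]+o7)
LO=np.array([-3.01,-.46,-1.47,.13,-1,.04,-2.66]);HI=np.array([3.01,2.08,1.51,2.56,4.14,2.09,2.66])
E
cat > fit.py <<'E'
from h import *
from fk import *
import itertools,json,os
from scipy.optimize import least_squares
s0=manip.sense();f='sam.json';D=json.load(open(f)) if os.path.exists(f) else []
if not D: D.append([[1.161,.689,-.195,1.565,.157,.902,-.215],[268.39,-564.465,231.317],[0,.975,.22,0]])
D.append([list(map(float,s0[k])) for k in('joint_positions','ee_pos','tcp_rot')]);json.dump(D,open(f,'w'))
def res(p,s):
    r=[]
    for q,x,o in D:
        T=fk(q,s,p);Ro=R.from_quat([o[1],o[2],o[3],o[0]]).as_matrix();r+=list((T[:3,3]-x)/5)+list(((T[:3,:3]-Ro)*50).ravel())
    return np.array(r)
best=[]
for s in itertools.product([1,-1],repeat=4):
  for o7,o1 in itertools.product((0,np.pi/2,np.pi,-np.pi/2),(0,)):
    o=least_squares(res,[300,350,350,250,0,0,o7,0,o1],args=(s,),max_nfev=60);best.append((o.cost,s,o.x))
best.sort(key=lambda t:t[0]);print(len(D));[print(round(b[0],2),b[1],np.round(b[2],2)) for b in best[:3]]
json.dump([best[0][1],best[0][2].tolist()],open('par.json','w'))
E
python3 fit.py; python3 -m jog '[[[0,0,0,0,0,-10,0],[0,0,0,0,0,-20,0],[0,0,0,0,0,-30,0],[0,0,0,0,0,-30,0],[0,0,0,0,0,-30,0]]]' >/dev/null; python3 fit.py; python3 -m jog '[[[0,0,0,0,0,-10,0],[0,0,0,0,0,-20,0],[0,0,0,0,0,-30,0],[0,0,0,0,0,-30,0],[0,0,0,0,0,-30,0]]]' >/dev/null; python3 fit.py
```

```text
2
0.0 (-1, -1, -1, -1) [ 3.19790e+02  7.98010e+02 -2.80437e+03  3.17698e+03 -1.11440e+03
 -4.85500e+01  1.57000e+00 -3.15905e+03  0.00000e+00]
0.0 (-1, -1, -1, -1) [ 3.06110e+02  7.15580e+02 -1.21827e+03  1.85103e+03 -5.83630e+02
 -1.34020e+02  1.57000e+00 -1.49864e+03  0.00000e+00]
0.0 (-1, -1, -1, -1) [  302.94   696.43  -849.77  1542.97  -460.32  -153.87     1.57 -1112.88
     0.  ]
3
3.36 (-1, -1, -1, -1) [ 3.0671e+02  6.0610e+02  5.3593e+02  3.2390e+02  4.1800e+00 -1.4991e+02
  1.5600e+00  2.7636e+02 -1.0000e-02]
3.36 (-1, -1, -1, -1) [ 3.0671e+02  6.0610e+02  5.3593e+02  3.2390e+02  4.1800e+00 -1.4991e+02
  1.5600e+00  2.7636e+02 -1.0000e-02]
3.36 (-1, -1, -1, -1) [ 3.0671e+02  6.0610e+02  5.3593e+02  3.2390e+02  4.1800e+00 -1.4991e+02
  1.5600e+00  2.7636e+02 -1.0000e-02]
4
8.56 (-1, -1, -1, -1) [ 3.1749e+02  5.8324e+02  4.4313e+02  3.2667e+02 -4.2060e+01 -5.0990e+01
  1.5400e+00  8.9230e+01 -4.0000e-02]
8.56 (-1, -1, -1, -1) [ 3.1749e+02  5.8324e+02  4.4313e+02  3.2667e+02 -4.2060e+01 -5.0990e+01
  1.5400e+00  8.9230e+01 -4.0000e-02]
8.56 (-1, -1, -1, -1) [ 3.1749e+02  5.8324e+02  4.4313e+02  3.2667e+02 -4.2060e+01 -5.0990e+01
  1.5400e+00  8.9230e+01 -4.0000e-02]
```

```bash
python3 -m jog '[[[0,2,-0.5,6,0,0,0],[0,4,-1,12,0,0,0],[0,5.4,-1.2,18,0,0,0],[0,5.4,-1.2,18.5,0,0,0],[0,5.4,-1.2,18.5,0,0,0],[0,5.4,-1.2,18.5,0,0,0],[0,5.4,-1.2,18.5,0,0,0]]]'; sed -i "s/max_nfev=60/max_nfev=60,x_scale=[300,300,300,300,50,50,.1,20,.1]/; s/return np.array(r)/return np.array(r+[p[4]\/20,p[5]\/20,p[7]\/10,p[8]*50])/" fit.py; python3 fit.py
python3 - <<'E'
from h import *
np.set_printoptions(suppress=True,precision=1)
print(tool());shot('wrist','w15.png')
for d in models.cut_out('wrist','bottle_1'):
    r=cv2.minAreaRect(cv2.findNonZero(d['pixels'].astype(np.uint8)));print(round(d['score'],2),np.round(d['rect']),r,toz('wrist',cv2.boxPoints(r),23)[:,:2].tolist())
E
```

```text
clock: 42.6
ee_pos: [401.9, 210.3, 151.9]
tcp_rot: [0.001, 0.61, 0.792, 0.001]
contact_force: [0.9, -1.0, 0.1]
gripper_width: 85.1
gripper_force: 0.0
5
18.42 (-1, -1, -1, -1) [ 3.2327e+02  6.0396e+02  3.4933e+02  3.6583e+02 -2.6820e+01 -4.0500e+00
  1.5400e+00  9.6900e+00 -4.0000e-02]
18.42 (-1, -1, -1, -1) [ 3.2327e+02  6.0396e+02  3.4933e+02  3.6583e+02 -2.6820e+01 -4.0500e+00
  1.5400e+00  9.6900e+00 -4.0000e-02]
18.42 (-1, -1, -1, -1) [ 3.2327e+02  6.0396e+02  3.4933e+02  3.6583e+02 -2.6820e+01 -4.0500e+00
  1.5400e+00  9.6900e+00 -4.0000e-02]
[[ -0.3   1.    0.  401.9]
 [  1.    0.3   0.  210.3]
 [  0.    0.   -1.  151.9]
 [  0.    0.    0.    1. ]]
0.98 [  2.   0. 144. 128.] ((62.95045852661133, 57.86514663696289), (170.99850463867188, 82.97196960449219), 43.2642936706543) [[130.15980188051188, 286.3543098577605], [167.22750062780705, 332.38859167228793], [258.031002962737, 280.56709461042817], [222.6653419698513, 228.91537794050458]]
0.87 [287. 131. 353. 314.] ((319.2575378417969, 221.13385009765625), (179.92770385742188, 66.17388153076172), 89.31793975830078) [[354.4305063572385, 274.0495950877949], [400.4302319694688, 286.7718018854866], [441.4871605959577, 149.8122887987554], [388.508839661526, 135.08997460757234]]
```

```bash
cat > plan.py <<'E'
import json,numpy as np
from fk import *
from scipy.optimize import least_squares
s,p=json.load(open('par.json'));rng=np.random.default_rng(0)
q0=np.array([.17,.7,-.95,1.9,.42,1.,-.69])
def Rt(psi,tilt):
    d=np.array([np.cos(psi),np.sin(psi),0]);dn=np.array([0,0,-1.]);z=np.cos(tilt)*dn+np.sin(tilt)*d;x=np.cos(tilt)*d-np.sin(tilt)*dn;return np.c_[x,np.cross(z,x),z]
def ik(pos,Rm,q,reg=.02):
    f=lambda v:np.r_[(fk(v,s,p)[:3,3]-pos)/10,((fk(v,s,p)[:3,:3]-Rm)*10).ravel(),reg*(v-q)]
    o=least_squares(f,np.clip(q,LO+.02,HI-.02),bounds=(LO,HI));T=fk(o.x,s,p)
    return o.x,np.linalg.norm(T[:3,3]-pos),np.degrees(np.linalg.norm(R.from_matrix(T[:3,:3].T@Rm).as_rotvec()))
if __name__=='__main__':
  for deg in range(-120,181,20):
    psi=np.radians(deg);d=np.array([np.cos(psi),np.sin(psi),0]);best=None
    for k in range(10):
        q=q0 if k==0 else rng.uniform(LO,HI)
        r=ik(np.array([586,342,75])+19*d,Rt(psi,np.pi/2),q)
        if best is None or r[1]+5*r[2]<best[1]+5*best[2]:best=r
    print(deg,np.round(best[0],2),round(best[1],1),round(best[2],1))
E
python3 plan.py
```

```text
-120 [-0.95  1.67  0.94  0.47  0.    2.09  2.47] 23.5 24.1
-100 [-1.    1.77  1.17  0.41  0.    2.09  2.66] 9.4 9.4
-80 [-1.01  1.67  0.31  0.64  0.78  1.99  2.33] 0.0 0.0
-60 [-1.13  1.54  0.26  1.13  0.96  1.62  2.07] 0.0 0.0
-40 [-0.84  1.54 -0.53  1.53  1.67  2.09  1.65] 0.0 0.0
-20 [-0.84  1.54 -0.46  1.88  1.89  2.09  1.45] 0.0 0.0
0 [-1.64  2.04  1.28  2.2   2.67  0.66 -0.12] 0.0 0.0
20 [-1.37  2.08  1.18  2.37  2.54  1.45 -0.15] 0.0 0.0
40 [-0.14  1.72 -0.42  2.35  3.84  2.09  2.44] 0.0 0.0
60 [-0.26  1.57  0.18  2.18  4.12  2.09  1.91] 0.0 0.0
80 [ 0.57  2.01 -1.46  1.88  0.72  0.11 -0.31] 0.0 0.0
100 [ 0.47  1.93 -1.47  1.53  0.22  0.7   0.14] 0.0 0.0
120 [-0.02  1.54 -0.21  1.14 -1.    1.64  1.03] 0.0 0.0
140 [-0.13  1.66 -0.26  0.66 -0.82  1.99  0.77] 0.0 0.0
160 [-0.13  1.77 -1.17  0.41  0.    2.09  0.41] 9.0 9.0
180 [-0.18  1.67 -0.95  0.47  0.    2.09  0.59] 23.2 23.7
```

```bash
python3 -m jog '[[[0,0,-0.5,0,0,0,0],[0,0,-0.5,0,0,0,0],[0,0,-0.5,0,0,0,0],[0,0,-0.5,0,0,0,0]]]' 40 >/dev/null
python3 - <<'E'
import json
from h import *
from fk import *
from scipy.optimize import least_squares
s0=manip.sense();D=json.load(open('sam.json'));D.append([list(map(float,s0[k])) for k in('joint_positions','ee_pos','tcp_rot')]);json.dump(D,open('sam.json','w'))
s=(-1,-1,-1,-1)
for o7 in(np.pi/2,):
  for q,x,o in D:
    T=fk(q,s,[300,400,400,200,0,0,o7,0,0]);Ro=R.from_quat([o[1],o[2],o[3],o[0]]).as_matrix();print('rot err deg',np.round(np.degrees(R.from_matrix(T[:3,:3].T@Ro).as_rotvec()),1),'ee',np.round(x),np.round(q,3))
for idx in([0,1,2,3,4,5],[0,1,4,5]):
  def res(p):
    P=[p[0],p[1],p[2],p[3],p[4],p[5],np.pi/2,p[6],0]
    return np.r_[np.concatenate([fk(D[i][0],s,P)[:3,3]-D[i][1] for i in idx]),p[4]/60,p[5]/60,p[6]/60]
  o=least_squares(res,[320,400,400,200,0,0,0]);print(np.round(o.x,1),np.round(o.fun,1))
E
```

```text
rot err deg [ 0.1 -0.  -0. ] ee [ 268. -564.  231.] [ 1.161  0.689 -0.195  1.565  0.157  0.902 -0.215]
rot err deg [ 0. -0. -0.] ee [427. 158. 331.] [ 0.842  1.037 -1.379  1.932 -0.061  0.807 -0.026]
rot err deg [-0. -0.  0.] ee [426. 160. 335.] [ 0.622  0.627 -1.192  1.912  0.087  0.855 -0.251]
rot err deg [-0. -0. -0.] ee [426. 160. 334.] [ 0.144  0.434 -0.889  1.879  0.391  1.017 -0.653]
rot err deg [-0. -0.  0.] ee [402. 210. 152.] [-0.191  0.675 -0.626  2.136  0.761  0.561 -1.124]
rot err deg [-0. -0.  0.] ee [396. 209. 150.] [-0.199  0.673 -0.621  2.151  0.766  0.55  -1.136]
[307.1 636.8 369.3 366.6 -39.6  -4.5  31.5] [ 33.7  10.4   0.2  -1.4  -7.4   4.  -10.5   4.5   1.9 -14.1  -1.    3.6
   5.    2.8  -4.8   4.6   2.8  -4.9  -0.7  -0.1   0.5]
[308.2 657.  324.7 448.9 -91.8 -13.8 -22.1] [ 27.6  10.7   2.  -14.6  -5.5   2.6   3.8   2.7  -2.3   3.    3.3  -2.3
  -1.5  -0.2  -0.4]
```

```bash
cat > fk.py <<'E'
import numpy as np
from scipy.spatial.transform import Rotation as R
def rot(ax,t):
    M=np.eye(4);M[:3,:3]=R.from_euler(ax,t).as_matrix();return M
def tr(x,y,z):
    M=np.eye(4);M[:3,3]=x,y,z;return M
def chain(q,p):
    h,x1,L1,a,b,L2,c,L3,w,y1,y2,y3=p
    A=rot('z',-q[0])@tr(x1,0,h)@rot('y',q[1])@tr(0,y1,L1)@rot('z',-q[2])@tr(a,0,0)
    B=A@rot('y',q[3])@tr(b,y2,L2)@rot('z',-q[4])@tr(c,0,0);C=B@rot('y',q[5])@tr(w,y3,L3)@rot('z',-q[6]+np.pi/2)
    return A,B,C
def fk(q,p):return chain(q,p)[2]
LO=np.array([-3.01,-.46,-1.47,.13,-1,.04,-2.66]);HI=np.array([3.01,2.08,1.51,2.56,4.14,2.09,2.66])
E
cat > fit2.py <<'E'
import json
from fk import *
from scipy.optimize import least_squares
D=json.load(open('sam.json'))
def res(p):return np.r_[np.concatenate([fk(d[0],p)[:3,3]-d[1] for d in D]),(p-[320,0,380,0,0,380,0,280,0,0,0,0])/60]
o=least_squares(res,[320,0,400,0,0,400,0,250,0,0,0,0]);print(np.round(o.x,1),'\n',np.round(o.fun[:-12].reshape(-1,3),1).tolist());json.dump(o.x.tolist(),open('par.json','w'))
E
python3 fit2.py
```

```text
[ 3.471e+02  2.000e-01  5.612e+02  1.200e+00 -9.000e-01  3.442e+02
  6.000e-01  3.320e+02 -2.000e-01 -1.920e+01 -2.690e+01 -3.000e-01] 
 [[-0.1, 0.1, 0.1], [-0.1, -0.1, 0.1], [-0.0, -0.1, 0.0], [0.1, 0.2, -0.1], [-0.0, 0.0, -0.0], [0.0, 0.0, -0.0]]
```

```bash
cat > plan.py <<'E'
import json
from fk import *
from scipy.optimize import least_squares
p=json.load(open('par.json'));rng=np.random.default_rng(0)
def Rt(psi,tilt):
    d=np.array([np.cos(psi),np.sin(psi),0]);dn=np.array([0,0,-1.]);z=np.cos(tilt)*dn+np.sin(tilt)*d;x=np.cos(tilt)*d-np.sin(tilt)*dn;return np.c_[x,np.cross(z,x),z]
def ik(pos,Rm,q,reg=.02,ez=180):
    def f(v):
        A,B,T=chain(v,p);return np.r_[(T[:3,3]-pos)/10,((T[:3,:3]-Rm)*10).ravel(),reg*(v-q),min(0,A[2,3]-ez)/100,min(0,B[2,3]-90)/50,.2*np.minimum(0,np.minimum(v-LO,HI-v)-.1)]
    o=least_squares(f,np.clip(q,LO+.02,HI-.02),bounds=(LO,HI));A,B,T=chain(o.x,p)
    return o.x,np.linalg.norm(T[:3,3]-pos),np.degrees(np.linalg.norm(R.from_matrix(T[:3,:3].T@Rm).as_rotvec())),A[:3,3],B[:3,3],2*o.cost
if __name__=='__main__':
  for deg in range(-80,161,20):
    psi=np.radians(deg);d=np.array([np.cos(psi),np.sin(psi),0])
    rs=sorted([ik(np.array([586,342,66])+19*d,Rt(psi,np.pi/2),rng.uniform(LO,HI),.005) for k in range(10)],key=lambda r:r[5])
    r=rs[0];print(deg,np.round(r[0],2),round(r[1],1),round(r[2],1),'elbow',np.round(r[3]),'wrist',np.round(r[4]))
E
python3 plan.py
```

```text
-80 [-1.01  1.74  0.41  0.48  0.69  2.06  2.44] 0.8 0.7 elbow [309. 460. 254.] wrist [531. 650.  71.]
-60 [-0.91  1.55 -0.28  1.02  1.36  2.    2.04] 0.8 0.7 elbow [359. 432. 357.] wrist [429. 613.  71.]
-40 [-0.99  1.47 -0.15  1.43  1.47  1.74  1.8 ] 0.8 0.7 elbow [321. 458. 405.] wrist [346. 543.  71.]
-20 [-1.39  1.56  0.51  1.78  1.49  1.03  1.44] 0.8 0.7 elbow [118. 549. 352.] wrist [292. 449.  71.]
0 [-1.51  1.76  0.76  2.05  2.05  0.95  0.72] 0.7 0.7 elbow [ 56. 549. 242.] wrist [273. 342.  71.]
20 [-1.2   1.71  0.53  2.2   2.38  1.7   0.67] 0.7 0.7 elbow [222. 510. 268.] wrist [292. 235.  71.]
40 [-1.07  1.87  0.79  2.21  2.61  2.06  0.44] 0.7 0.7 elbow [275. 461. 180.] wrist [346. 141.  71.]
60 [-0.45  1.53  0.26  2.04  3.81  2.06  1.62] 0.8 0.7 elbow [513. 229. 367.] wrist [430.  71.  71.]
80 [ 0.53  1.87 -1.25  1.74 -0.84  0.25  1.21] 0.8 0.7 elbow [ 454. -285.  180.] wrist [532.  34.  71.]
100 [ 0.39  1.75 -1.13  1.41 -0.38  0.78  0.67] 0.7 0.7 elbow [ 503. -229.  248.] wrist [640.  34.  71.]
120 [ 0.13  1.64 -0.79  1.01 -0.56  1.38  0.7 ] 0.7 0.7 elbow [553. -93. 308.] wrist [742.  71.  71.]
140 [-0.15  1.71 -0.36  0.48 -0.82  2.    0.65] 0.7 0.7 elbow [552.  67. 268.] wrist [826. 141.  71.]
160 [-0.15  1.75 -0.92  0.33 -0.22  2.09  0.5 ] 12.5 12.0 elbow [549.  63. 247.] wrist [840. 179. 102.]
```

```bash
cat > sim.py <<'E'
from plan import *
from h import manip,tool
def Ry(yaw):return Rt(yaw,0)
def run(wps,q):
    for (a,ya,ta),(b,yb,tb) in zip(wps[:-1],wps[1:]):
        n=12
        for k in range(1,n+1):
            u=k/n;q2,e,r,A,B,_=ik(np.array(a)*(1-u)+np.array(b)*u,Rt(np.radians(ya*(1-u)+yb*u),np.radians(ta*(1-u)+tb*u)),q,.02,180)
            if k%4==0:print(np.round(q2,2),'e',round(e,1),round(r,1),'elb',np.round(A),'wr',np.round(B),'dq',round(np.abs(q2-q).max(),2))
            q=q2
        print()
q=np.array(manip.sense()['joint_positions'])
for psi,tgt in((-40,105),(-50,105)):
    print('PSI',psi);run([([392,225,150],105,0),([420,240,300],105,0),([480,270,300],psi,0),([500,300,300],psi,90),([590+14,340-14,80],psi,90)],q)
E
python3 sim.py
```

```text
PSI -40
[-0.16  0.61 -0.72  2.06  0.63  0.7  -1.03] e 0.0 0.0 elb [323.  34. 805.] wr [401. 230. 532.] dq 0.03
[-0.11  0.56 -0.79  1.97  0.53  0.84 -0.93] e 0.0 0.0 elb [298.  14. 823.] wr [410. 235. 582.] dq 0.03
[-0.07  0.51 -0.84  1.87  0.46  0.97 -0.85] e 0.0 0.0 elb [275.   2. 837.] wr [420. 240. 632.] dq 0.03

[-0.23  0.49 -0.59  1.81  0.33  0.94 -1.54] e 0.0 0.0 elb [262.  41. 842.] wr [440. 250. 632.] dq 0.17
[-0.38  0.49 -0.35  1.76  0.2   0.93 -2.24] e 0.0 0.0 elb [252.  81. 842.] wr [460. 260. 632.] dq 0.17
[-0.88  0.54  0.46  1.72 -0.29  0.94 -2.57] e 0.0 0.0 elb [201. 211. 827.] wr [480. 270. 632.] dq 0.32

[-1.51  0.82  1.18  1.86 -0.38  0.73 -2.56] e 0.0 0.0 elb [ 45. 410. 729.] wr [359. 387. 587.] dq 0.13
[-1.73  1.31  1.5   1.93 -0.49  0.62 -2.61] e 0.0 0.0 elb [-65. 539. 493.] wr [273. 475. 466.] dq 0.13
[-1.82  1.63  1.51  2.12 -0.54  0.22 -2.66] e 9.3 13.7 elb [-120.  548.  313.] wr [210. 449. 333.] dq 0.12

[-1.76  1.79  1.51  1.99 -0.67  0.34 -2.66] e 6.5 11.8 elb [-85. 542. 226.] wr [251. 471. 263.] dq 0.04
[-1.71  1.91  1.51  1.87 -0.79  0.42 -2.66] e 6.3 12.4
[... 710 characters left out ...]
 0.99 -2.57] e 0.0 0.0 elb [185. 257. 811.] wr [480. 270. 632.] dq 0.33

[-1.51  0.95  1.33  1.78 -0.53  0.92 -2.56] e 0.0 0.0 elb [ 49. 455. 673.] wr [380. 407. 587.] dq 0.11
[-1.67  1.31  1.51  1.82 -0.46  0.8  -2.66] e 2.7 5.0 elb [-36. 541. 494.] wr [306. 494. 478.] dq 0.07
[-1.79  1.55  1.51  2.01 -0.41  0.42 -2.66] e 12.8 21.4 elb [-100.  553.  359.] wr [236. 477. 363.] dq 0.14

[-1.73  1.72  1.51  1.91 -0.58  0.48 -2.66] e 9.9 19.2 elb [-68. 551. 264.] wr [271. 492. 288.] dq 0.04
[-1.68  1.85  1.51  1.81 -0.71  0.54 -2.66] e 9.7 19.6 elb [-36. 539. 194.] wr [306. 500. 222.] dq 0.03
[-1.62  1.94  1.51  1.69 -0.82  0.57 -2.66] e 10.6 21.6 elb [ -5. 523. 143.] wr [339. 503. 163.] dq 0.03
```

```bash
cat > sim2.py <<'E'
from sim import run
from plan import *
for psi,q in((-40,[-.99,1.47,-.15,1.43,1.47,1.74,1.80]),(60,[-.45,1.53,.26,2.04,3.81,2.06,1.62]),(20,[-1.2,1.71,.53,2.2,2.38,1.7,.67])):
  for y in (105,105-360,105+360):
    if abs(y-psi)>230: continue
    print('PSI',psi,y);run([([600,330,80],psi,90),([500,300,300],psi,90),([480,270,300],psi,0),([420,240,300],y,0),([392,225,150],y,0)],np.array(q))
E
python3 sim2.py | sed -n '/^PSI -50/,$d;p' >/dev/null; sed -i 's/^q=np/if __name__=="__main__":\n  q=np/; s/^for psi,tgt/  for psi,tgt/' sim.py; python3 sim2.py
```

```text
PSI -40 105
[-1.02  1.31 -0.18  1.61  1.42  1.78  1.76] e 0.0 0.0 elb [301. 452. 489.] wr [312. 533. 154.] dq 0.04
[-1.04  1.18 -0.2   1.75  1.36  1.8   1.75] e 0.0 0.0 elb [277. 439. 562.] wr [279. 523. 227.] dq 0.03
[-1.07  1.04 -0.23  1.86  1.3   1.83  1.76] e 0.0 0.0 elb [247. 416. 632.] wr [245. 513. 300.] dq 0.04

[-0.87  0.76 -0.44  1.88  1.2   1.51  2.  ] e 0.0 0.0 elb [263. 284. 754.] wr [273. 475. 466.] dq 0.08
[-0.52  0.59 -0.64  1.81  0.94  1.2   2.4 ] e 0.0 0.0 elb [281. 138. 814.] wr [359. 386. 587.] dq 0.12
[ 0.09  0.84 -1.38  1.67  0.84  1.36  2.59] e 0.0 0.0 elb [414. -57. 723.] wr [480. 270. 632.] dq 0.18

[ 0.06  0.76 -1.47  2.06  1.21  1.26  2.66] e 18.8 25.3 elb [385. -40. 755.] wr [333. 263. 597.] dq 0.14
[-0.73  0.33  0.11  2.35  2.4   0.04  2.66] e 19.5 28.7 elb [147. 107. 878.] wr [296. 169. 573.] dq 0.21
[-0.85  0.31  0.26  2.39  4.14  0.04  1.78] e 19.4 27.5 elb [127. 116. 882.] wr [282. 161. 576.] dq 0.21

[-0.78  0.4   0.18  2.39  4.14  0.04  1.77] e 15.7 21.8 elb [170. 142. 863.] wr [299. 171. 544.] dq 0.02
[-0.73  0.5   0.13  2.38  4.14  0.04  1.77] e 1
[... 3244 characters left out ...]
4  2.66] e 18.9 29.9 elb [172. 115. 869.] wr [329. 186. 570.] dq 0.06

[-0.71  0.35  0.09  2.31  2.26  0.04  2.66] e 19.2 29.5 elb [159. 112. 874.] wr [312. 177. 571.] dq 0.12
[-0.75  0.33  0.13  2.35  2.76  0.04  2.66] e 19.6 28.9 elb [146. 110. 878.] wr [295. 168. 572.] dq 0.12
[-0.85  0.31  0.26  2.39  4.14  0.04  1.78] e 19.4 27.5 elb [127. 116. 882.] wr [282. 161. 576.] dq 0.12

[-0.78  0.4   0.18  2.39  4.14  0.04  1.77] e 15.7 21.8 elb [170. 142. 863.] wr [299. 171. 544.] dq 0.02
[-0.73  0.5   0.13  2.38  4.14  0.04  1.77] e 11.8 16.3 elb [215. 167. 838.] wr [316. 181. 508.] dq 0.03
[-0.7   0.61  0.09  2.36  4.14  0.04  1.77] e 7.9 11.0 elb [259. 193. 807.] wr [333. 191. 469.] dq 0.03
```

```bash
cat > sim3.py <<'E'
from sim import run
from plan import *
from h import manip
q=np.array(manip.sense()['joint_positions'])
for psi in(300,310):
  d=np.array([np.cos(np.radians(psi)),np.sin(np.radians(psi)),0])
  print('PSI',psi);run([([392,225,150],105,0),([450,260,300],105,0),([450,260,300],psi,0),([500,300,300],psi,90),(np.array([590,340,80])+19*d,psi,90)],q)
E
python3 sim3.py
```

```text
PSI 300
[-0.17  0.63 -0.72  2.03  0.63  0.72 -1.02] e 0.0 0.0 elb [329.  36. 801.] wr [411. 237. 532.] dq 0.04
[-0.13  0.59 -0.78  1.9   0.54  0.87 -0.92] e 0.0 0.0 elb [312.  21. 814.] wr [430. 248. 582.] dq 0.04
[-0.11  0.56 -0.82  1.77  0.47  1.02 -0.84] e 0.0 0.0 elb [299.  14. 822.] wr [450. 260. 632.] dq 0.04

[ 0.04  0.67 -1.13  1.76  0.66  1.15  0.09] e 0.0 0.0 elb [347. -31. 788.] wr [450. 260. 632.] dq 0.23
[ 0.11  0.79 -1.37  1.76  0.8   1.3   1.08] e 0.0 0.0 elb [393. -62. 744.] wr [450. 260. 632.] dq 0.27
[ 0.11  0.79 -1.37  1.76  0.8   1.3   2.21] e 0.0 0.0 elb [393. -62. 744.] wr [450. 260. 632.] dq 0.28

[-0.32  0.79 -1.1   1.69  0.98  1.63  1.99] e 0.0 0.0 elb [382. 109. 744.] wr [383. 417. 588.] dq 0.1
[-0.65  0.95 -0.84  1.6   1.12  1.98  1.87] e 0.0 0.0 elb [373. 263. 675.] wr [339. 535. 466.] dq 0.08
[-1.02  1.11 -0.2   1.51  1.11  1.99  1.95] e 0.0 0.0 elb [279. 419. 596.] wr [334. 587. 300.] dq 0.15

[-1.    1.24 -0.18  1.39  1.16  1.96  1.95] e 0.0 0.0 elb [305. 436. 527.] wr [367. 595. 227.] dq 0.03
[-0.98  1.38 -0.16  1.24  1.21  1.93  1.99] e 0.0 0.0 elb [3
[... 691 characters left out ...]
.76  0.8   1.3   2.38] e 0.0 0.0 elb [393. -62. 744.] wr [450. 260. 632.] dq 0.3

[-0.31  0.75 -1.11  1.77  1.03  1.56  2.09] e 0.0 0.0 elb [371.  99. 757.] wr [360. 400. 588.] dq 0.11
[-0.66  0.9  -0.85  1.75  1.2   1.89  1.89] e 0.0 0.0 elb [359. 256. 695.] wr [298. 507. 466.] dq 0.08
[-0.99  1.08 -0.33  1.68  1.24  1.99  1.84] e 0.0 0.0 elb [289. 403. 611.] wr [286. 554. 300.] dq 0.15

[-0.96  1.21 -0.3   1.57  1.3   1.96  1.84] e 0.0 0.0 elb [316. 422. 542.] wr [320. 563. 227.] dq 0.03
[-0.95  1.35 -0.27  1.43  1.36  1.92  1.87] e 0.0 0.0 elb [336. 433. 470.] wr [354. 571. 153.] dq 0.04
[-0.92  1.49 -0.28  1.25  1.45  1.91  1.93] e 0.3 0.3 elb [356. 432. 393.] wr [389. 580.  82.] dq 0.05
```

```bash
python3 -m jog '[[[0,1.6,0,4,0,0,0],[0,1.6,0,9,0,0,0],[0,1.6,0,13,0,0,0],[0,1.6,0,14.3,0,0,0],[0,1.6,0,14.3,0,0,0],[0,1.6,0,14.3,0,0,0]]]' 60; python3 -m jog '[[[0.7,0,0,0,0,0,0],[0.7,0,0,0,0,0,0],[0.7,0,0,0,0,0,0],[0.7,0,0,0,0,0,0],[0.7,0,0,0,0,0,0],[0.7,0,0,0,0,0,0]]]' 60
```

```text
clock: 43.95
ee_pos: [391.9, 225.0, 7.8]
tcp_rot: [-0.0, 0.609, 0.793, 0.001]
contact_force: [0.1, 0.2, 0.2]
gripper_width: 85.5
gripper_force: 0.0
clock: 44.7
ee_pos: [392.5, 224.8, 8.3]
tcp_rot: [0.0, 0.609, 0.793, 0.001]
contact_force: [0.4, -0.0, 7.2]
gripper_width: 45.7
gripper_force: 60.6
```

```bash
python3 -m jog '[[[0.7,0,0,-4,0,0,0],[0.7,0,0,-9,0,0,0],[0.7,0.5,2,-15,0,0,0],[0.7,1,4,-20,0,0,0],[0.7,1.9,6.5,-25,0,0,0],[0.7,1.9,6.5,-29,0,0,0],[0.7,1.9,6.5,-29,0,0,0]]]' 80; for i in 1 2; do :; done; python3 -m jog '[[[0.7,0,0,0,0,0,-10],[0.7,0,0,0,0,0,-20],[0.7,0,0,0,0,0,-30],[0.7,0,0,0,0,0,-40],[0.7,0,0,0,0,0,-50],[0.7,0,0,0,0,0,-60],[0.7,0,0,0,0,0,-70],[0.7,0,0,0,0,0,-80]]]'; python3 -m jog '[[[0.7,0,0,0,0,0,-10],[0.7,0,0,0,0,0,-20],[0.7,0,0,0,0,0,-30],[0.7,0,0,0,0,0,-40],[0.7,0,0,0,0,0,-50],[0.7,0,0,0,0,0,-60],[0.7,0,0,0,0,0,-70],[0.7,0,0,0,0,0,-80]]]'; python3 -m jog '[[[0.7,0,0,0,0,0,-10],[0.7,0,0,0,0,0,-20],[0.7,0,0,0,0,0,-30],[0.7,0,0,0,0,0,-40],[0.7,0,0,0,0,0,-40],[0.7,0,0,0,0,0,-40],[0.7,0,0,0,0,0,-40]]]'; python3 -c "
from h import *
print(np.round(manip.sense()['joint_positions'],2));rel([500,300,300])"
```

```text
clock: 45.58
ee_pos: [450.3, 260.7, 299.9]
tcp_rot: [0.001, 0.61, 0.793, 0.003]
contact_force: [0.5, -0.0, -3.8]
gripper_width: 44.9
gripper_force: 82.2
clock: 46.58
ee_pos: [448.4, 258.1, 295.2]
tcp_rot: [-0.002, -0.046, 0.999, -0.002]
contact_force: [0.1, -0.0, -2.3]
gripper_width: 45.4
gripper_force: 81.6
clock: 47.58
ee_pos: [448.6, 258.2, 295.0]
tcp_rot: [-0.002, -0.678, 0.735, -0.0]
contact_force: [-0.8, 0.2, -2.4]
gripper_width: 44.9
gripper_force: 81.6
clock: 48.45
ee_pos: [449.4, 259.5, 297.0]
tcp_rot: [0.0, 0.886, -0.463, -0.0]
contact_force: [0.4, -0.5, -2.7]
gripper_width: 45.3
gripper_force: 81.7
[ 0.13  0.84 -1.45  1.77  0.86  1.36  2.24]
shift cm [-0.43 -6.47 -0.31] tool x yaw deg -55.1
```

```bash
python3 -m jog '[[[0.7,0,-1,0,0,10,0],[0.7,0,-2,0,0,20,0],[0.7,0,-3,0,0,30,0],[0.7,0,-4,0,0,40,0],[0.7,0,-5,0,0,50,0],[0.7,0,-6,0,0,60,0],[0.7,0,-6.4,0,0,70,0],[0.7,0,-6.4,0,0,80,0]]]'; python3 -m jog '[[[0.7,0,0,0,0,0,0],[0.7,0,0,0,0,0,0],[0.7,0,0,0,0,0,0]]]';python3 -c "
from h import *
np.set_printoptions(suppress=True,precision=3)
print(np.round(manip.sense()['joint_positions'],2));print(tool())"
```

```text
clock: 49.45
ee_pos: [501.5, 297.7, 295.5]
tcp_rot: [0.297, 0.679, -0.354, 0.57]
contact_force: [1.0, -1.1, -4.0]
gripper_width: 45.5
gripper_force: 82.1
clock: 49.82
ee_pos: [502.4, 296.1, 298.2]
tcp_rot: [0.296, 0.68, -0.356, 0.569]
contact_force: [-0.0, 0.1, -2.9]
gripper_width: 45.2
gripper_force: 82.1
[-0.83  1.05 -0.58  1.6   1.23  2.07  1.86]
[[  0.1    -0.821   0.562 502.408]
 [ -0.148  -0.571  -0.807 296.085]
 [  0.984  -0.002  -0.178 298.218]
 [  0.      0.      0.      1.   ]]
```

```bash
python3 -m jog '[[[0.7,0,0,0,0,5,0],[0.7,0,0,0,0,10.2,0],[0.7,0,0,0,0,10.2,0],[0.7,0,0,0,0,10.2,0],[0.7,0,0,0,0,10.2,0]]]';python3 -c "
from h import *
np.set_printoptions(suppress=True,precision=3)
print(np.round(manip.sense()['joint_positions'],2));print(tool());rel([595.8,328,130])"
```

```text
clock: 50.45
ee_pos: [502.3, 296.1, 298.0]
tcp_rot: [0.327, 0.626, -0.328, 0.627]
contact_force: [-0.7, -1.0, -3.4]
gripper_width: 45.6
gripper_force: 82.1
[-0.94  1.11 -0.38  1.6   1.22  2.07  1.85]
[[ -0.002  -0.82    0.572 502.327]
 [  0.     -0.572  -0.82  296.094]
 [  1.     -0.001   0.001 298.015]
 [  0.      0.      0.      1.   ]]
shift cm [-16.82  -9.47   2.71] tool x yaw deg 179.8
```

```bash
python3 -m jog '[[[0.7,-2,-3,1,0,0,0],[0.7,-4,-6,2,0,0,0],[0.7,-7,-9.5,2.7,0,0,0],[0.7,-11,-9.5,2.7,0,0,0],[0.7,-15,-9.5,2.7,0,0,0],[0.7,-17,-9.5,2.7,0,0,0],[0.7,-17,-9.5,2.7,0,0,0],[0.7,-17,-9.5,2.7,0,0,0]]]';python3 - <<'E'
from h import *
np.set_printoptions(suppress=True,precision=2)
print(np.round(manip.sense()['joint_positions'],2));rel([595.8,328,90]);print(tool())
T=tool();c=T[:3,3]-17*T[:3,2]
for n in('side','top'):
  im=shot(n,n+'8.png')
  for t in('bottle_1','tray'):
    for d in models.spot_in(n,t)[:3]:print(n,t,round(d['score'],2),np.round(d['rect']))
  print(n,proj(n,[c,c-[0,0,75],c+[0,0,57]]))
E
```

```text
clock: 51.45
ee_pos: [596.1, 328.6, 129.4]
tcp_rot: [0.327, 0.625, -0.327, 0.628]
contact_force: [-0.1, 0.1, -1.4]
gripper_width: 45.4
gripper_force: 82.1
[-0.9   1.44 -0.31  1.2   1.41  2.    1.99]
shift cm [-3.94  0.07  0.02] tool x yaw deg 163.1
[[ -0.    -0.82   0.57 596.08]
 [  0.    -0.57  -0.82 328.58]
 [  1.    -0.     0.   129.37]
 [  0.     0.     0.     1.  ]]
side bottle_1 0.95 [336. 382. 380. 445.]
side tray 0.66 [178. 313. 240. 388.]
side [[193.49 297.56]
 [197.54 325.59]
 [190.27 275.07]]
top bottle_1 0.65 [200. 328. 235. 374.]
top bottle_1 0.65 [416. 209. 448. 239.]
top bottle_1 0.39 [442. 292. 474. 316.]
top tray 0.56 [173. 176. 241. 259.]
top [[197.32 206.91]
 [202.83 212.25]
 [192.77 202.5 ]]
```

```bash
python3 -m jog '[[[0.7,-2,0,0,0,0,0],[0.7,-4,0,0,0,0,0],[0.7,-4.5,0,0,0,0,0],[0.7,-4.5,0,0,0,0,0],[0.7,-4.5,0,0,0,0,0]]]';python3 -m jog '[[[0.7,-0.2,0,0,0,0,0],[0.7,-0.4,0,0,0,0,0],[0.7,-0.4,0,0,0,0,0],[0.7,-0.4,0,0,0,0,0]]]'
```

```text
clock: 52.38
ee_pos: [595.9, 328.2, 82.9]
tcp_rot: [0.327, 0.626, -0.327, 0.628]
contact_force: [-0.1, 0.3, -2.1]
gripper_width: 45.0
gripper_force: 82.1
clock: 52.88
ee_pos: [595.8, 328.0, 78.5]
tcp_rot: [0.327, 0.626, -0.326, 0.628]
contact_force: [0.2, 0.2, -3.3]
gripper_width: 45.3
gripper_force: 82.1
```

```bash
python3 -m jog '[[[0.7,-0.1,0,0,0,0,0],[0.7,-0.2,0,0,0,0,0],[0.7,-0.2,0,0,0,0,0],[0.7,-0.2,0,0,0,0,0]]]';python3 -m jog '[[[0.7,-0.1,0,0,0,0,0],[0.7,-0.2,0,0,0,0,0],[0.7,-0.2,0,0,0,0,0],[0.7,-0.2,0,0,0,0,0]]]'
```

```text
clock: 53.38
ee_pos: [595.8, 328.1, 78.2]
tcp_rot: [0.328, 0.625, -0.326, 0.629]
contact_force: [-3.4, -0.1, 4.3]
gripper_width: 45.0
gripper_force: 82.5
clock: 53.88
ee_pos: [595.7, 328.1, 78.2]
tcp_rot: [0.328, 0.623, -0.327, 0.63]
contact_force: [-5.8, -0.8, 10.4]
gripper_width: 45.8
gripper_force: 82.9
```

```bash
python3 -m jog '[[[0.7,0.25,0,0,0,0,0],[0.7,0.25,0,0,0,0,0],[0.4,0.25,0,0,0,0,0],[0.1,0.25,0,0,0,0,0],[0,0.25,0,0,0,0,0],[0,0.25,0,0,0,0,0],[0,0.25,0,0,0,0,0],[0,0.25,0,0,0,0,0]]]';python3 -m jog '[[[0,0,0,-2,0,0,0],[0,0,0,-5,0,0,0],[0,0,0,-8,0,0,0],[0,1,0,-11,0,0,0],[0,3,0,-12,0,0,0],[0,7,0,-12,0,0,0],[0,12,0,-12,0,0,0],[0,17,0,-12,0,0,0]]]'
python3 - <<'E'
from h import *
a=shot('side','s9.png')
shot('wrist','w9b.png');shot('top','t9.png')
for n,t in(('side','bottle_1'),('side','cup_1'),('wrist','bottle_1')):
  for d in models.spot_in(n,t)[:4]:print(n,t,round(d['score'],2),np.round(d['rect']))
t=cv2.imread('pics/t9.png')
cv2.imwrite('pics/fin.png',np.hstack([cv2.resize(a[140:400,150:480,::-1],(457,360)),cv2.resize(t[150:300,150:293],(343,360))]))
E
```

```text
clock: 54.88
ee_pos: [595.8, 328.0, 76.9]
tcp_rot: [0.327, 0.626, -0.326, 0.628]
contact_force: [0.5, -0.6, -0.7]
gripper_width: 85.5
gripper_force: 0.0
clock: 55.88
ee_pos: [526.9, 426.5, 249.3]
tcp_rot: [0.327, 0.626, -0.327, 0.628]
contact_force: [-0.5, 1.0, 0.2]
gripper_width: 85.2
gripper_force: 0.0
side bottle_1 0.78 [188. 298. 216. 354.]
side bottle_1 0.75 [332. 382. 377. 445.]
side cup_1 0.89 [450. 258. 487. 291.]
side cup_1 0.64 [378. 174. 404. 187.]
side cup_1 0.5 [430. 181. 454. 190.]
side cup_1 0.43 [330. 169. 350. 183.]
wrist bottle_1 0.96 [306. 375. 355. 418.]
wrist bottle_1 0.43 [565. 183. 619. 234.]
```

View pics/fin.png

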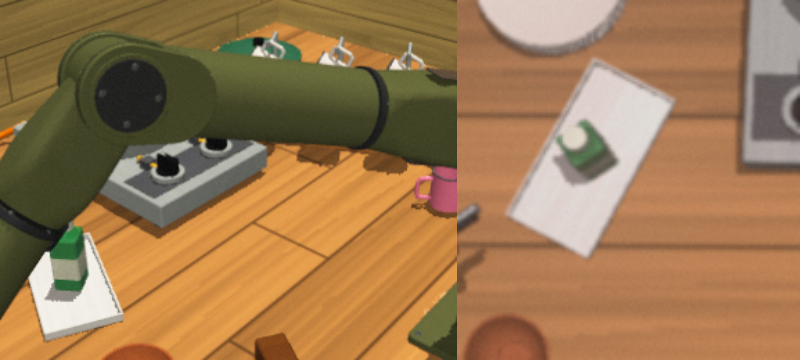

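The bottle stands upright mid-tray, around (588,148) in the right half. All three cups are on the hooks and the knobs still point at their catches. The arm touches nothing.

```bash
python3 -m jog '[[[0,0,0,0,0,0,0],[0,0,0,0,0,0,0],[0,0,0,0,0,0,0],[0,0,0,0,0,0,0],[0,0,0,0,0,0,0],[0,0,0,0,0,0,0]]]'; python3 -c "
from h import *
shot('side','s10.png')
for d in models.spot_in('side','bottle_1')[:2]:print(round(d['score'],2),np.round(d['rect']))
print(manip.sign_off())"
```

```text
clock: 56.92
ee_pos: [526.7, 426.9, 246.6]
tcp_rot: [0.327, 0.626, -0.326, 0.628]
contact_force: [0.1, -0.2, 1.2]
gripper_width: 85.1
gripper_force: 0.0
0.61 [170. 309. 238. 386.]
0.59 [189. 303. 214. 349.]
the job is handed in; nothing more can be done
None
```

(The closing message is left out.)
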